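Set a mower engine's fuel tap and two-stage choke for a cold start

ROBOT

A 7-joint arm with a two-finger parallel gripper is mounted at the origin on a cart in front of the work surface, level with it; the furniture and walls round the work are solid. World frame = base frame: x ahead of the robot, y to its left, z up, the work surface at z = 0. Lengths are in m, angles in rad, forces in N, time in s.
With the tool pointing down it reaches from about 0.4 to 0.85 m from the base axis. Payload 4.5 kg.
Tool frame: the origin (TCP) lies midway between the tips of the shut fingers; the grasp point (between the pads) lies 19 mm behind it; z points along the fingers, y is the direction in which the jaws open and shut (so a half turn about z gives the same grasp; the last joint's range is limited). The gripper opens to 88 mm and grips with 3 to 60 N. Pads are 18 mm wide; open, the fingers measure 123 mm over their backs; the gripper's body (75 mm by 187 mm) begins 45 mm behind the grasp point.
Start: joints at [-1.316, 0.689, -0.195, 1.565, 0.157, 0.902, -0.215], TCP at [0.137, 0.61, 0.207] pointing down, gripper open.
Joint ranges: [-3.01, 3.01], [-0.46, 2.08], [-1.47, 1.51], [0.13, 2.56], [-1, 4.14], [0.04, 2.09], [-2.66, 2.66]. Speed limits (rad/s): [2.57, 2.57, 3.14, 3.14, 3.14, 3.14, 3.14].

INTERFACE

Orientations are given as a unit quaternion [x, y, z, w].
In Python, from plant import get_state, snapshot, finish_job, find_in gives the robot as it stands.
- The arm moves only by the shell command python3 -m creep 'ROWS' [OPENING] [FORCE]. ROWS is JSON, one flat list of numbers, 6 for each row, row after row: the shift along the tool's x, y, z in mm, then the turn, a rotation vector about the tool's x, y, z in degrees. In form: [tx, ty, tz, wx, wy, wz, tx, ty, tz, wx, wy, wz, ...]. A call has 1 to 5 rows; each row shifts and turns the pose as measured when the row begins, along the tool's axes as they then stand; what a row does not reach is not made up. A row lasts 1/12 s, in which the tool goes at most 41.7 mm and 7.16 degrees, less where a joint would pass 70% of its speed; a pose out of reach is approached as far as the arm can. A call is refused whole if a number of a shift passes 41.7 or a number of a turn 7.16, either way. A call with a gripper value outside its range is refused whole. OPENING is the finger opening in mm, from 0 to 88.1, set as the call begins (- or left out, the last holds). The fingers move at their own pace and stop on an object; FORCE is the grip in N (left out, the last holds). Time passes only in rows, so rows that do not move let the fingers close. It gives the time, the measured TCP pose, the force and the opening at its end, in the units of the state.
- get_state(): the state, without advancing time (a new reading comes with each control period).
- snapshot(name): name is "scene" or "top" or "wrist"; returns a dict with "color" (420x560x3 uint8, red, green, blue), "intrinsics" (3x3 intrinsics, pixels), "dist_coeffs" ([k1, k2, p1, p2, k3] as OpenCV has them; the pictures are not rectified), "extrinsics" (4x4, takes a point from world to camera coordinates). Camera axes: x right, y down, z forward; pixel columns grow to the right and rows downward; lengths in m; the calibration is good to about 2 mm. A picture is of the moment at which its call begins. There is no depth.
- finish_job(): hands the job in, once; it reports no verdict.
Trained networks look in the newest picture that a camera, given by its name, has taken for a name from the list of things; names that differ only in an ending like _2 or _b are one class to them, and where a whole thing is asked for, a point or a joint stands for the part that bears it (a point fixed in the world has none). Each returns a list of dicts, best first, with "score" (0 to 1); they miss things now and then, are a little off and sometimes report something else, mostly with a low value. They report only what shows in the picture. A call takes as long as a camera call.
- find_in(thing, camera): "xy" ([column, row] in pixels, amid what is visible of it).
The state is a dict: "clock": time; "q": joint angles; "qd": joint speeds; "joint_torque": joint torques, N m; "tool_pos": TCP position; "eef_rot": TCP orientation; "contact_force": force on the tool from outside, world axes, zero at the start; "moment": the same for the moment, N m; "opening": opening from 0.0 (shut) to 1.0 (fully open).
Only numpy, scipy, OpenCV 4.12 (cv2) and the standard library are available. Lean on these libraries where they do the work, as an engineer would, in place of code of your own. Each camera call takes 0.05 s, during which the arm holds its last target.

TASK

Get the mower engine on the bench ready for a cold start: push the lever of the fuel tap round until it lies in line with the copper pipe (tap fully open), and push the choke lever past its half-choke click all the way to the full-choke stop. Only push with the fingertips or the outside of the fingers - grip nothing and do not force the levers - and leave the throttle lever at idle and the bolt, tools and tape lying about where they are.

Things in the scene. Friction and masses are not known exactly. Their poses are not given: they have to be found in the camera images.
- engine: Vertical-shaft mower engine on a plywood board (350 x 500 x 18 mm), fixed: grey blower housing (212 mm across, top 191 mm up), white tank on the right (cap top 206 mm), black air filter on the left (top 180 mm), control plate in front. Origin on the bench under the housing's middle; -x = its front (to the robot), +y its left, z up. Engine-frame numbers below are in mm, heights above the bench.
- choke (a joint): Choke lever: LEFT lever on the control plate, the one with a brass spring housing on it. Vertical hinge, anticlockwise from above. rad: 0 run (points front left), 0.42 half (straight to -x), 0.84 full (front right), stop 0.86. At v it points along engine (-cos(v-.42), -sin(v-.42)). Springs to the nearest of 0, 0.42, 0.84 when let go (goes over by 0.25 and 0.67); 4 to 5 N at the tab. Starts at run.
- choke_grip (a point): Centre of the choke lever's flat upright black tab: 20 mm along the lever, 9 thick across it, 32 tall (114 to 146 mm above the bench, this point 130). Moves on a 95 mm circle about choke_pivot; push it from the left (engine +y) side to the right. The control plate (top at 112 mm) ends at engine x -185; nothing stands within 45 mm left of or before the tab above 112 mm.
- choke_pivot (a point): Point on the choke lever's vertical pivot axis, at the height of choke_grip (130 mm). Engine frame x -105, y 55.
- fuel_tap (a joint): Lever of the brass quarter-turn fuel tap, front right, before the tank. Vertical hinge, anticlockwise from above. rad: 0 shut (points to the front, -x, across the pipe), 1.571 open (points right, -y, in line with the pipe, at its stop). At v it points along engine (-cos v, -sin v); push it from its left side, then from its front. Friction about 2 N at its end; stays where left. Starts near shut.
- tap_handle (a point): Point on the middle line of the tap lever's black sleeve, 40 mm from the pivot. Sleeve: 16 to 52 mm from the pivot, 11 mm thick across, 16 mm tall, 98 to 114 mm above the bench (this point 106). Round the lever it is free down to the brass body and the copper pipe (pipe top 79 mm up).
- tap_pivot (a point): Point on the tap lever's vertical pivot axis, 106 mm above the bench. Engine frame x -150, y -180. The tank's front face is at engine x = -83, its top (without cap) 190 mm up.
- throttle (a joint): Throttle lever, the RIGHT one on the control plate, with a round black knob; stays at idle (near 0, pointing to the front right). Grows towards the front left. Not to be moved.
- throttle_grip (a point): Middle of the throttle lever's round knob (20 mm across, top 147 mm above the bench). It must stay within 10 mm of its start.
- plug_bolt: Hexagon bolt standing on its head on the plywood board (11 x 13 x 29 mm, top 47 mm above the bench), below the carburettor at the left front. Origin at its foot. Leave it.
- pliers: Red-handled pliers (56 x 178 x 12 mm) lying on the bench in front on the left. Leave them.
- hex_key: Plain steel hex key (31 x 88 x 4 mm) lying on the bench in front on the right. Leave it.
- tape: Small roll of dark tape (53 x 51 x 19 mm) lying on the bench to the right of the engine. Leave it.

How it is judged:
By the outcome, as a careful person would: the job done as asked, in the order asked, and still so for the second after the job is handed in, with the robot touching nothing.
It also fails if it takes over 48 s, if anything falls off the work surface, if the arm or the gripper's body presses on something with over 40 N, if the wrist force passes 120 N, or if a joint passes its speed limit or range.

## Working session

There is one attempt and no reset: what is moved stays moved. The work goes in short steps, Python scripts to look and compute and a shell command to move; the robot and the scene stay as the last step left them, time stands still between calls to the robot, and variables do not carry over. Pictures are saved under pics/ and viewed, and the job is handed in when it is done.

```bash
mkdir -p pics; ls
cat > h.py <<'E'
import numpy as np, cv2
from plant import get_state, snapshot, find_in
def save(n,name):
    s=snapshot(n); cv2.imwrite('pics/'+name,s['color'][:,:,::-1]); return s
def ray(s,xy):
    K=np.array(s['intrinsics'],float);d=np.array(s['dist_coeffs'],float);E=np.array(s['extrinsics'],float)
    u=cv2.undistortPoints(np.array([[xy]],float),K,d)[0,0]
    R,t=E[:3,:3],E[:3,3]
    return -R.T@t, R.T@np.array([u[0],u[1],1.])
def atz(s,xy,z):
    c,r=ray(s,xy); return c+r*(z-c[2])/r[2]
def proj(s,P):
    E=np.array(s['extrinsics'],float)
    return cv2.projectPoints(np.array(P,float).reshape(-1,3),cv2.Rodrigues(E[:3,:3])[0],E[:3,3],np.array(s['intrinsics'],float),np.array(s['dist_coeffs'],float))[0][:,0]
E
python3 - <<'E'
from h import *
st=get_state(); print(st)
for c in ['scene','top']:
    s=save(c,c+'0.png')
    for t in ['engine','choke_grip','choke_pivot','tap_handle','tap_pivot','throttle_grip','fuel_tap','choke','plug_bolt']:
        print(c,t,[(np.round(d['xy']),round(d['score'],2)) for d in find_in(t,c)[:2]])
E
```

```text
pics
{'clock': 0.0, 'q': array([-1.31619389,  0.68998373, -0.19450689,  1.56631335,  0.15731952,
        0.9025003 , -0.2151308 ]), 'qd': array([-0.0004972 , -0.00024482,  0.0004959 , -0.00058002, -0.00130554,
        0.00126809, -0.00109859]), 'joint_torque': array([-4.00547387e-04, -5.27581036e+01, -1.26709621e+00, -1.53427505e+01,
       -5.26066404e-02,  6.84558850e-03,  1.84390301e-04]), 'tool_pos': array([0.13679628, 0.60915352, 0.20581824]), 'eef_rot': array([ 1.10148978e-01,  9.93914676e-01, -9.05471460e-04, -2.47971628e-05]), 'contact_force': array([-0.29757928, -0.199246  ,  0.4862437 ]), 'moment': array([-0.01022396, -0.02007894,  0.03354484]), 'opening': 0.9957466142340987}
scene engine [(array([304., 178.]), 0.57)]
scene choke_grip [(array([253., 163.]), 0.68)]
scene choke_pivot [(array([306., 182.]), 0.64)]
scene tap_handle [(array([298., 212.]), 0.57)]
scene tap_pivot []
scene throttle_grip [(array([298., 212.]), 0.62)]
scene fuel_tap []
scene choke [(array([260., 160.]), 0.68)]
scene plug_bolt []
top engine [(array([233., 157.]), 0.89), (array([178., 274.]), 0.38)]
top choke_grip []
top choke_pivot [(array([232., 163.]), 0.65), (array([301., 216.]), 0.6)]
top tap_handle [(array([295., 216.]), 0.5)]
top tap_pivot [(array([232., 157.]), 0.89)]
top throttle_grip [(array([252., 204.]), 0.52)]
top fuel_tap [(array([300., 213.]), 0.4)]
top choke [(array([199., 201.]), 0.71)]
top plug_bolt []
```

View pics/scene0.png

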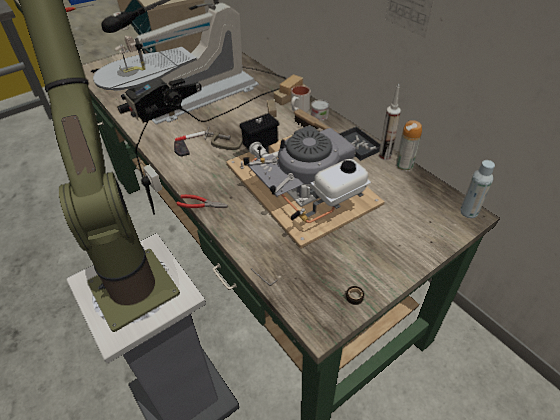

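View pics/top0.png

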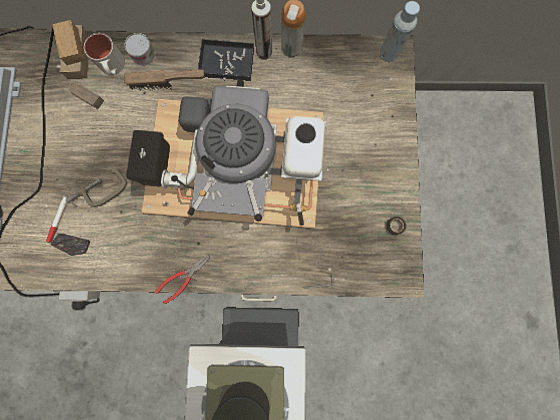

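The top view shows the engine at about (235,150), with the choke tab at about (192,210), the throttle knob at (258,217) and the tap at about (301,210). I'll enlarge it and fit the engine pose.

Run:
```python
from h import *
s=save('top','t1.png')
im=cv2.imread('pics/t1.png')[80:240,120:340]
cv2.imwrite('pics/t1c.png',cv2.resize(im,None,fx=3.6,fy=3.6,interpolation=cv2.INTER_CUBIC))
for n,xy,z in [('hub',(233,135),.191),('cap',(305,133),.206),('FR',(315,228),.018),('FL',(142,213),.018),('BR',(324,112),.018)]:
    print(n,atz(s,xy,z))
```

```text
hub [0.6872446  0.03645322 0.191     ]
cap [ 0.69032421 -0.14167191  0.206     ]
FR [ 0.47660822 -0.1843964   0.018     ]
FL [0.50978925 0.31018911 0.018     ]
BR [ 0.82432619 -0.20967939  0.018     ]
```

View pics/t1c.png

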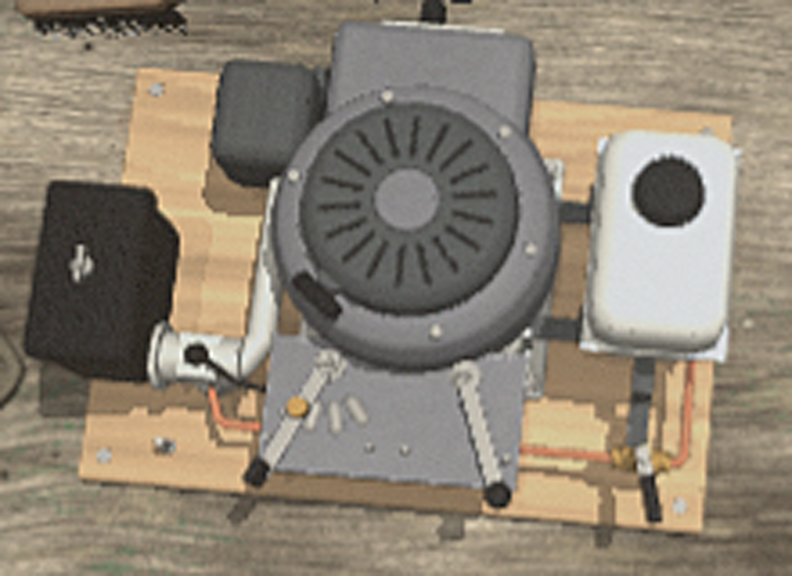

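```bash
cat >> h.py <<'E'
def eng(o,th,p):
    p=np.array(p,float).reshape(-1,3)/1000; c,s_=np.cos(th),np.sin(th)
    return np.c_[o[0]+c*p[:,0]-s_*p[:,1], o[1]+s_*p[:,0]+c*p[:,1], p[:,2]]
E
python3 - <<'E'
from h import *
from scipy.optimize import least_squares
s=snapshot('top')
crop=lambda x,y:(x/3.6+120-.36,y/3.6+80-.36)
c95=lambda v:(-105-95*np.cos(v-.42),55-95*np.sin(v-.42))
P=[(0,0,191),(-105,55,118),(-150,-180,112),(*c95(0),146)]
X=[crop(407,198),crop(331,360),crop(645,458),crop(256,470)]
C=[atz(s,crop(*p),.018)[:2] for p in [(80,480),(703,531),(733,117),(137,70)]]
print(np.mean(C,0), [np.linalg.norm(C[i]-C[i-1]) for i in range(4)])
f=lambda q:np.r_[(proj(s,eng(q[:2],q[2],P))-X).ravel(),3*500*0*q[2]]
r=least_squares(f,[.687,.036,-.07]); print(r.x,r.fun)
o,th=r.x[:2],r.x[2]
ths=[np.arctan2(*(np.array([-1,1])*(C[0]-C[1]))),np.arctan2(*((C[2]-C[1])[::-1])),np.arctan2(*((C[3]-C[0])[::-1]))];print(ths)
im=cv2.imread('pics/t1.png')
big=cv2.resize(im[80:240,120:340],None,fx=3.6,fy=3.6,interpolation=cv2.INTER_CUBIC)
pts=[(0,0,191),(-105,55,118),(-150,-180,112),(*c95(0),146),(-185,55,112),(-202,-180,114),(-83,-180,190)]
for a in proj(s,eng(o,th,pts)): cv2.circle(big,tuple(int(v) for v in (a-[120,80]+.36)*3.6),4,(0,255,0),1)
cv2.imwrite('pics/t1o.png',big)
E
```

```text
[0.66713996 0.05223598] [np.float64(0.34655653407811693), np.float64(0.4957006764941315), np.float64(0.34558673447817495), np.float64(0.49843565986170296)]
[ 0.68728242  0.0350623  -0.07641957] [ 0.86321618  0.3557534  -0.09051155  0.78144378 -0.08717034 -0.84163237
 -0.70431258 -0.29152179 -0.        ]
[np.float64(-0.06219135395338277), np.float64(-0.06745876333579295), np.float64(-0.05955485605206985)]
```

View pics/t1o.png

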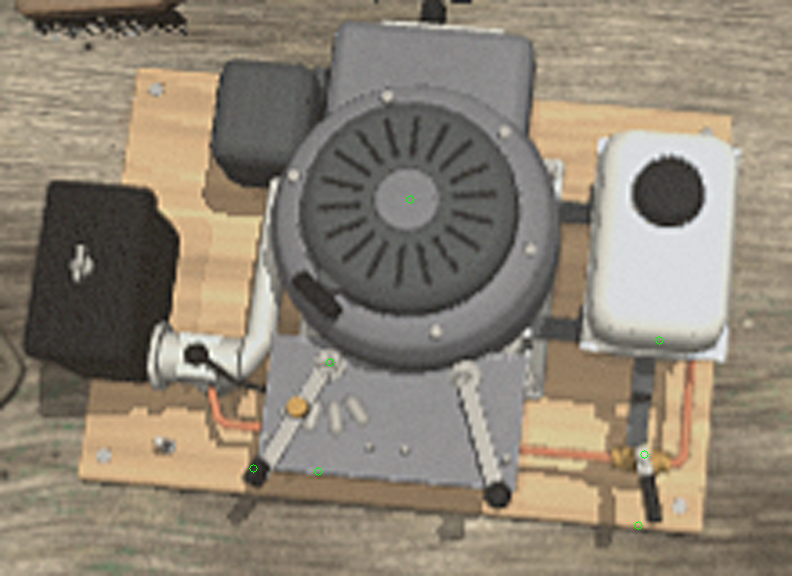

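```bash
python3 -m creep '[0,0,-25,0,0,-4.45, 0,0,-25,0,0,-4.45, -27,-30,0,0,0,0, -27,-30,0,0,0,0, -27,-30,0,0,0,0]' 0 20; python3 -m creep '[-27,-30,0,0,0,0, -27,-30,0,0,0,0, -27,-30,0,0,0,0, -27,-30,0,0,0,0, -27,-30,0,0,0,0]'
```

```text
clock: 1.52
tool_pos: [0.2046, 0.5213, 0.2578]
eef_rot: [0.02, 1.0, 0.004, -0.003]
contact_force: [0.3, 0.7, 1.2]
opening: 0.643
clock: 1.93
tool_pos: [0.3373, 0.3602, 0.2571]
eef_rot: [0.018, 1.0, 0.005, -0.002]
contact_force: [1.4, -0.6, 0.2]
opening: 0.271
```

```bash
cat >> h.py <<'E'
from scipy.spatial.transform import Rotation as Ro
import json
O=(.6865,.0355);TH=-.066
def where():
    st=get_state();R=Ro.from_quat(st['eef_rot']);p=st['tool_pos'];d=np.array(p[:2])-O;c,s_=np.cos(TH),np.sin(TH)
    e=np.array([c*d[0]+s_*d[1],-s_*d[0]+c*d[1],p[2]])*1000
    print('clk',round(st['clock'],2),'eng',np.round(e,1),'rotvec err',np.round((R.inv()*Ro.from_matrix(np.array([[-np.cos(TH),-np.sin(TH),0],[-np.sin(TH),np.cos(TH),0],[0,0,-1]]))).as_rotvec(degrees=True),1),'F',np.round(st['contact_force'],1),'op',round(st['opening'],2))
    return st,R,e
def to(*targets):
    st,R,e=where()
    for t in targets:
        w=eng(O,TH,[t])[0]-eng(O,TH,[e])[0]
        print(t,'tool shift',np.round(R.inv().apply(w)*1000,1)); e=np.array(t,float)
E
python3 - <<'E'
from h import *
to((-280,190,257),(-190,-135,240))
E
```

```text
clk 1.93 eng [-369.8  300.9  257.1] rotvec err [ 0.6 -0.3  1.7] F [ 1.4 -0.6  0.2] op 0.27
(-280, 190, 257) tool shift [ -86.5 -113.5   -1.5]
(-190, -135, 240) tool shift [ -80.5 -327.7   13.2]
```

```bash
python3 -m creep '[-22,-30,0,0,0,1.7, -22,-30,0,0,0,0, -22,-30,0,0,0,0, -20,-32,0,0,0,0, -10,-38,0,0,0,0]'; python3 -m creep '[-10,-38,0,0,0,0, -10,-38,0,0,0,0, -8,-38,0,0,0,0, -8,-38,2,0,0,0, -8,-38,2,0,0,0]';python3 -m creep '[-8,-38,2,0,0,0, -6,-38,2,0,0,0, 0,-20,0,0,0,0, 0,0,0,0,0,0]'
python3 - <<'E'
from h import *
to((-190,-140,150),(-190,-140,98))
s=save('wrist','w1.png');save('top','t2.png')
for t in ['tap_handle','choke_grip','throttle_grip']:
  for c in ['wrist','top']: print(t,c,[(np.round(d['xy']),round(d['score'],2)) for d in find_in(t,c)[:2]])
E
```

```text
clock: 2.35
tool_pos: [0.4311, 0.1873, 0.2562]
eef_rot: [0.035, 0.999, 0.007, 0.001]
contact_force: [1.3, 0.2, 0.3]
opening: 0.008
clock: 2.77
tool_pos: [0.4644, -0.0147, 0.2507]
eef_rot: [0.035, 0.999, 0.008, 0.004]
contact_force: [0.8, -0.5, -0.5]
opening: 0.006
clock: 3.1
tool_pos: [0.4716, -0.1269, 0.2451]
eef_rot: [0.042, 0.999, 0.005, 0.005]
contact_force: [0.2, 0.0, 0.5]
opening: 0.005
clk 3.1 eng [-203.7 -176.2  245.1] rotvec err [ 0.6  0.5 -1.1] F [0.2 0.  0.5] op 0.01
(-190, -140, 150) tool shift [-12.1  35.4  95.6]
(-190, -140, 98) tool shift [ 0.5 -0.6 52. ]
tap_handle wrist [(array([272., 224.]), 0.85)]
tap_handle top []
choke_grip wrist [(array([534., 251.]), 0.92)]
choke_grip top [(array([203., 195.]), 0.59)]
throttle_grip wrist [(array([393., 223.]), 0.61)]
throttle_grip top [(array([251., 186.]), 0.4)]
```

View pics/w1.png

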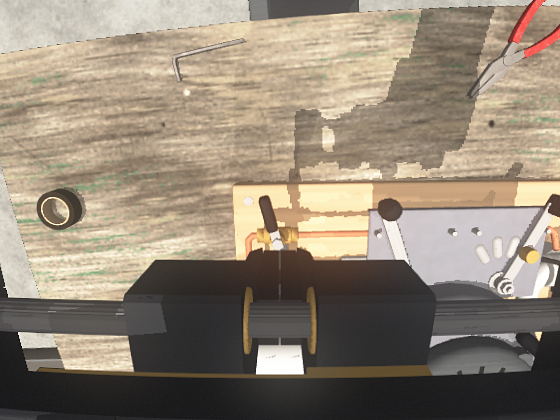

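The wrist view shows the tap sleeve from (263,200) to (274,232) with its pivot near (277,243), the throttle knob at (390,209), and the choke tab at (555,205) at the image edge. I'll check the fit against these.

Run:
```python
from h import *
s=snapshot('wrist')
print('pred', proj(s,eng(O,TH,[(-150,-180,112),(-170,-180,112),(-191.7,93.7,146),(-175,160,18)])))
for xy,z in [((263,199),.114),((274,231),.114),((277,243),.112),((390,209),.147),((555,205),.146),((234,184),.018),((381,181),.018)]:
    d=atz(s,xy,z)[:2]-O;c,q=np.cos(TH),np.sin(TH); print(xy,np.round([(c*d[0]+q*d[1])*1000,(-q*d[0]+c*d[1])*1000],1))
im=cv2.imread('pics/w1.png')[150:270,220:560];cv2.imwrite('pics/w1c.png',cv2.resize(im,None,fx=2.3,fy=2.3))
t=cv2.imread('pics/t2.png')[80:240,120:340];cv2.imwrite('pics/t2c.png',cv2.resize(t,None,fx=3.6,fy=3.6))
```

```text
pred [[266.25173949 245.04679295]
 [265.88456228 225.73327098]
 [564.46130796 210.5670988 ]
 [529.3908766  196.10679696]]
(263, 199) [-197.1 -182.2]
(274, 231) [-165.2 -172.2]
(277, 243) [-152.  -169.4]
(390, 209) [-195.2  -72.4]
(555, 205) [-197.1   82.6]
(234, 184) [-193.2 -220.6]
(381, 181) [-195.4  -40.2]
```

View pics/w1c.png

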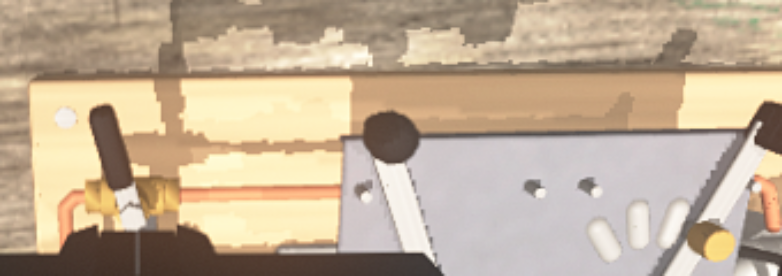

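View pics/t2c.png

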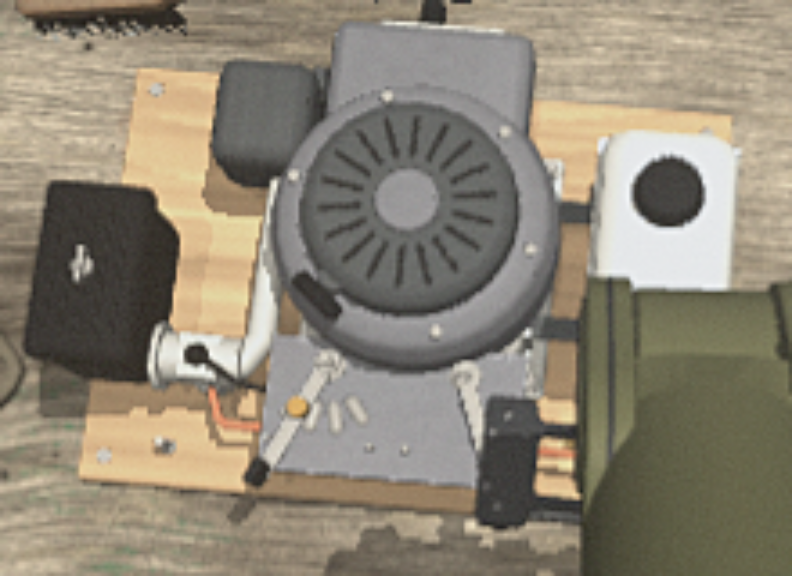

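Run:
```python
from h import *
def E(p):
    d=p[:2]-np.array(O);c,q=np.cos(TH),np.sin(TH); return np.round([(c*d[0]+q*d[1])*1000,(-q*d[0]+c*d[1])*1000],1)
s=save('wrist','w2.png'); where()
t=snapshot('top')
cr=lambda x,y:(x/3.6+120-.36,y/3.6+80-.36)
for n,xy,z in [('knob',(498,494),.147),('tapp',(645,462),.112),('plateR',(519,487),.112),('FR',(703,531),.018),('FL',(80,480),.018),('chokp',(331,360),.12),('tab',(256,470),.146),('screwFR',(678,507),.02)]:
    print('top',n,E(atz(t,cr(*xy),z)))
for n,xy,z in [('plateR',(368,210),.112),('screwFR',(248,201),.02)]: print('wr',n,E(atz(s,xy,z)))
print('cam', np.round(ray(s,(0,0))[0],3), get_state()['tool_pos'])
# where would TCP project in wrist
print(proj(s,[get_state()['tool_pos']]))
sc=save('scene','s2.png'); cv2.imwrite('pics/s2c.png',cv2.resize(sc['color'][110:260,220:400,::-1],None,fx=4.2,fy=4,interpolation=cv2.INTER_CUBIC))
```

```text
clk 3.6 eng [-203.3 -169.3  245.5] rotvec err [ 0.8  0.6 -0.5] F [-0.3  0.2 -0.8] op 0.01
top knob [-193.   -77.5]
top tapp [-156.2 -179.4]
top plateR [-182.3  -89.9]
top FR [-192.5 -232.9]
top FL [-194.4  262.8]
top chokp [-101.9   55.3]
top tab [-190.5   93.5]
top screwFR [-175.5 -211.7]
wr plateR [-184.7  -81.7]
wr screwFR [-172.3 -204.5]
cam [ 0.405 -0.118  0.421] [ 0.47248258 -0.12031551  0.24542957]
[[278.52677403 243.08581428]]
```

View pics/s2c.png

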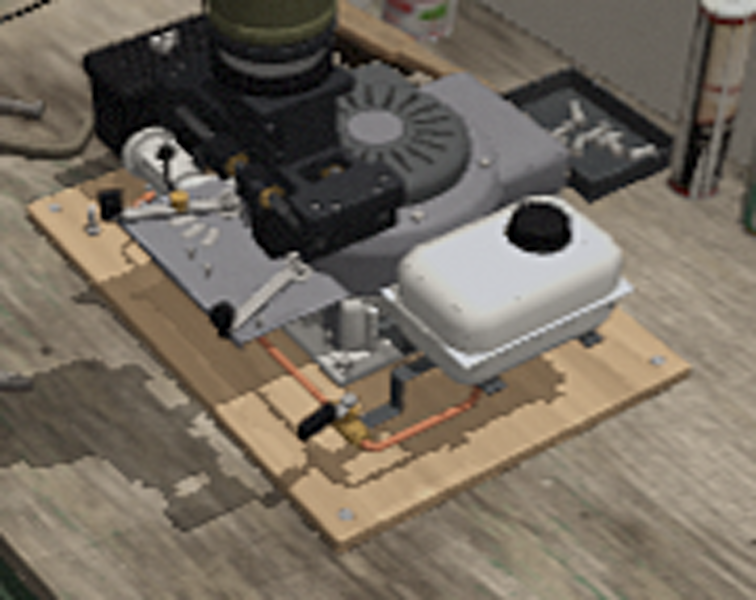

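View pics/w2.png

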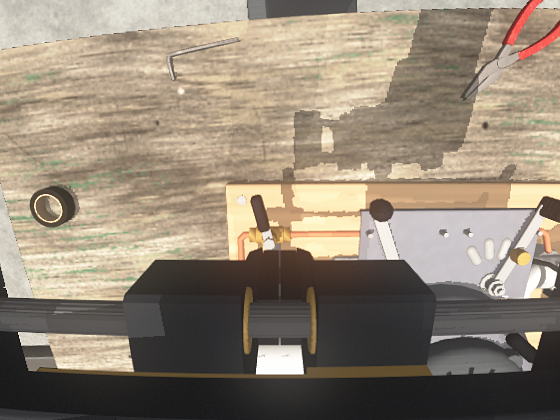

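Run:
```python
from h import *
def E(p):
    d=p[:2]-np.array(O);c,q=np.cos(TH),np.sin(TH); return np.round([(c*d[0]+q*d[1])*1000,(-q*d[0]+c*d[1])*1000],1)
s=save('wrist','w3.png'); 
for n,xy,z in [('tapp',(269,243),.112),('tip',(255,198),.114),('sleeve in',(266,230),.114),('knob',(381,210),.147),('plateR',(360,210),.112),('FR',(226,184),.018),('screw',(240,200),.02),('tab',(550,208),.146)]: print(n,E(atz(s,xy,z)))
to((-200,-135,160),(-190,-138,98))
```

```text
tapp [-152.3 -178.6]
tip [-198.3 -190.9]
sleeve in [-166.5 -181.2]
knob [-194.3  -81.5]
plateR [-184.8  -90.5]
FR [-193.6 -231.7]
screw [-173.8 -215.2]
tab [-193.9   76.6]
clk 3.75 eng [-203.3 -170.   245.4] rotvec err [ 0.8  0.6 -0.5] F [-0.1 -0.2  0.2] op -0.0
(-200, -135, 160) tool shift [-2.2 33.9 85.9]
(-190, -138, 98) tool shift [-9.4 -3.8 62. ]
```

```bash
python3 -m creep '[0,18,10,0,0,0, 0,18,25,0,0,0, 0,0,30,0,0,0, 0,0,20,0,0,0, 0,0,0,0,0,0]'
python3 - <<'E'
from h import *
to((-190,-138,98))
E
```

```text
clock: 4.17
tool_pos: [0.4799, -0.0827, 0.1603]
eef_rot: [0.038, 0.999, 0.006, 0.01]
contact_force: [-0.7, -0.5, -0.4]
opening: 0.009
clk 4.17 eng [-198.3 -131.6  160.3] rotvec err [ 0.8  1.1 -0.6] F [-0.7 -0.5 -0.4] op 0.01
(-190, -138, 98) tool shift [-7.3 -7.2 62.3]
```

```bash
python3 -m creep '[-4,-4,25,0.8,1.1,-0.6, -3,-3,25,0,0,0, 0,0,12,0,0,0, 0,0,0,0,0,0]'
python3 - <<'E'
from h import *
to((-188,-140,98))
P=np.array([-151,-179])
for v in [.26,.4,.6,.8,1.,1.2,1.4,1.57,1.62]:
    t=np.array([np.sin(v),-np.cos(v)]);u=np.array([-np.cos(v),-np.sin(v)])
    print(v,np.round(P+35*u-(9*np.sin(v)+17.5*np.cos(v)+5.5)*t,1))
E
```

```text
clock: 4.5
tool_pos: [0.4897, -0.0905, 0.0987]
eef_rot: [0.033, 0.999, -0.001, 0.001]
contact_force: [-0.6, 0.2, 0.7]
opening: 0.005
clk 4.5 eng [-188.1 -138.7   98.7] rotvec err [-0.1  0.2  0. ] F [-0.6  0.2  0.7] op 0.0
(-188, -140, 98) tool shift [-0.1 -1.3  0.7]
0.26 [-191.2 -164.1]
0.4 [-193.  -169.5]
0.6 [-194.  -178.1]
0.8 [-192.7 -187.3]
1.0 [-188.9 -196.3]
1.2 [-182.5 -204.3]
1.4 [-174.  -210.5]
1.57 [-165.5 -214. ]
1.62 [-162.9 -214.6]
```

```bash
python3 -m creep '[1,-12,0,0,0,0, 2,-12,0,0,0,0, 2,-8,0,0,0,0, 1,-8,0,0,0,0, 0,0,0,0,0,0]'
python3 - <<'E'
from h import *
to((-193,-185,98))
E
```

```text
clock: 4.92
tool_pos: [0.4829, -0.1335, 0.1032]
eef_rot: [0.033, 0.999, -0.001, 0.004]
contact_force: [-0.6, -0.1, -0.2]
opening: 0.005
clk 4.92 eng [-192.  -182.   103.2] rotvec err [-0.2  0.5 -0. ] F [-0.6 -0.1 -0.2] op 0.0
(-193, -185, 98) tool shift [ 1.  -3.   5.2]
```

```bash
python3 -m creep '[0,-4,3,0,0.4,0, -2,-6,2,0,0,0, -3,-6,1,0,0,0, 0,0,0,0,0,0]'
python3 - <<'E'
from h import *
to((-189,-196,98))
save('wrist','w4.png')
E
```

```text
clock: 5.25
tool_pos: [0.4881, -0.1518, 0.0983]
eef_rot: [0.034, 0.999, -0.001, 0.002]
contact_force: [-0.2, -0.1, 0.4]
opening: 0.001
clk 5.25 eng [-185.7 -200.    98.3] rotvec err [-0.2  0.2 -0.1] F [-0.2 -0.1  0.4] op 0.0
(-189, -196, 98) tool shift [3.3 4.  0.2]
```

View pics/w4.png

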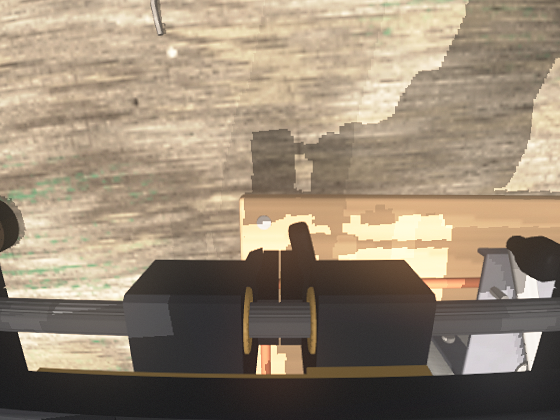

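Run:
```python
from h import *
def E(p):
    d=p[:2]-np.array(O);c,q=np.cos(TH),np.sin(TH); return np.round([(c*d[0]+q*d[1])*1000,(-q*d[0]+c*d[1])*1000],1)
s=save('wrist','w5.png'); where()
for xy in [(298,226),(307,262),(291,262),(280,255)]: print(xy,E(atz(s,xy,.114)))
print(proj(s,eng(O,TH,[(-151,-179,114),(-198,-191,114),(-185.7,-200,98)])))
cv2.imwrite('pics/w5c.png',cv2.resize(s['color'][190:290,210:350,::-1],None,fx=5,fy=5,interpolation=cv2.INTER_CUBIC))
sc=save('scene','s3.png'); cv2.imwrite('pics/s3c.png',cv2.resize(sc['color'][130:250,250:390,::-1],None,fx=5,fy=5,interpolation=cv2.INTER_CUBIC))
```

```text
clk 5.35 eng [-186.2 -198.6   98.3] rotvec err [-0.1  0.1 -0. ] F [-0.8 -1.2  0.1] op 0.0
(298, 226) [-201.1 -190. ]
(307, 262) [-181.5 -185. ]
(291, 262) [-181.5 -193.3]
(280, 255) [-185.4 -199. ]
[[316.78117649 313.42733082]
 [295.90924553 231.788679  ]
 [278.25639493 243.44882698]]
```

View pics/w5c.png

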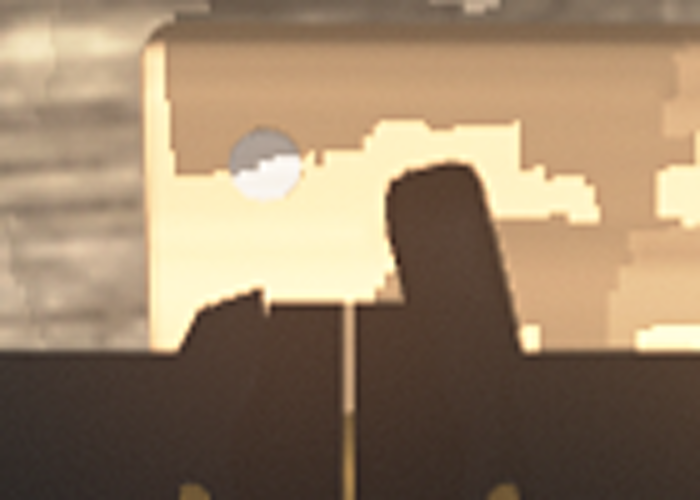

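View pics/s3c.png

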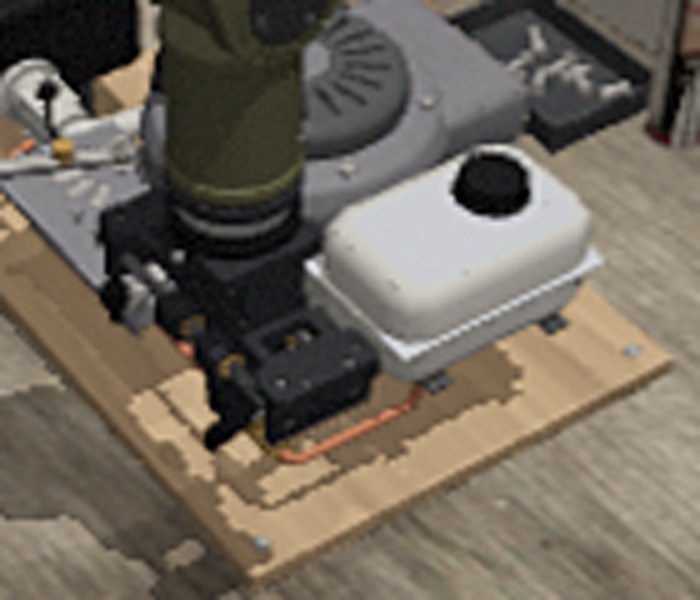

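Run:
```python
from h import *
def E(p):
    d=p[:2]-np.array(O);c,q=np.cos(TH),np.sin(TH); return np.round([(c*d[0]+q*d[1])*1000,(-q*d[0]+c*d[1])*1000],1)
s=save('wrist','w6.png'); where()
print(E(atz(s,(240,196),.018)),E(atz(s,(263,222),.02)),'exp -193.5,-232 / -174,-213')
print('cam',ray(s,(0,0))[0])
sc=snapshot('scene')
for p in [get_state()['tool_pos'],eng(O,TH,[(-198,-191,114)])[0],eng(O,TH,[(-198,-191,98)])[0],eng(O,TH,[(-151,-179,112)])[0]]:
    a=proj(sc,[p])[0]; print(a,(a-[250,130])*5)
```

```text
clk 5.45 eng [-186.5 -198.    98.3] rotvec err [-0.1  0.1  0. ] F [-0.9 -0.4 -0.7] op 0.01
[-195.5 -229.2] [-174.8 -211.3] exp -193.5,-232 / -174,-213
cam [ 0.42118014 -0.14562704  0.27482069]
[296.25878665 219.39231912] [231.29393324 446.96159558]
[291.81478117 216.01929483] [209.07390586 430.09647417]
[291.83494    219.66451576] [209.1747     448.32257881]
[302.33626562 207.85156334] [261.68132812 389.2578167 ]
```

Run:
```python
from h import *
s=cv2.imread('pics/s3.png'); cv2.imwrite('pics/s3d.png',cv2.resize(s[185:230,275:335],None,fx=13,fy=13,interpolation=cv2.INTER_NEAREST))
```

```text
(no output)
```

View pics/s3d.png

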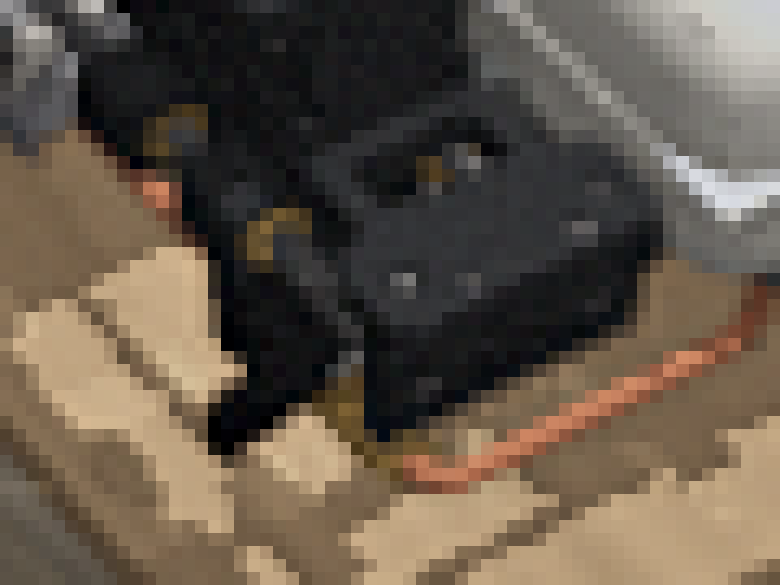

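The lever (tip at (300,226) in the wrist view) is now on the left of the fingers and hasn't turned. In the scene view the fingertips look about 15–20 mm higher than the reported TCP, so they passed over the sleeve. I'll go back to the left of the lever and down further, checking as I go.

```bash
python3 -m creep '[0,0,-25,0,0,0, 0,0,-10,0,0,0, 0,30,0,0,0,0, 0,30,0,0,0,0, 0,0,0,0,0,0]'; python3 -m creep '[0,0,15,0,0,0, 0,0,15,0,0,0, 0,0,5,0,0,0, 0,0,0,0,0,0]'
python3 - <<'E'
from h import *
to((-188,-140,85))
s=save('scene','s4.png')['color'][...,::-1]; cv2.imwrite('pics/s4d.png',cv2.resize(s[175:235,265:345],None,fx=10,fy=10,interpolation=cv2.INTER_NEAREST))
sc=snapshot('scene');print((proj(sc,[get_state()['tool_pos']])-[265,175])*10)
E
```

```text
clock: 5.92
tool_pos: [0.4909, -0.0879, 0.1344]
eef_rot: [0.034, 0.999, -0.0, 0.001]
contact_force: [0.4, -0.6, -0.0]
opening: 0.004
clock: 6.25
tool_pos: [0.492, -0.0841, 0.0995]
eef_rot: [0.03, 1.0, 0.0, 0.002]
contact_force: [0.4, 0.6, -0.2]
opening: 0.006
clk 6.25 eng [-186.1 -132.1   99.5] rotvec err [0.  0.2 0.4] F [ 0.4  0.6 -0.2] op 0.01
(-188, -140, 85) tool shift [ 2.  -7.8 14.5]
[[195.94755038 311.66341513]]
```

View pics/s4d.png

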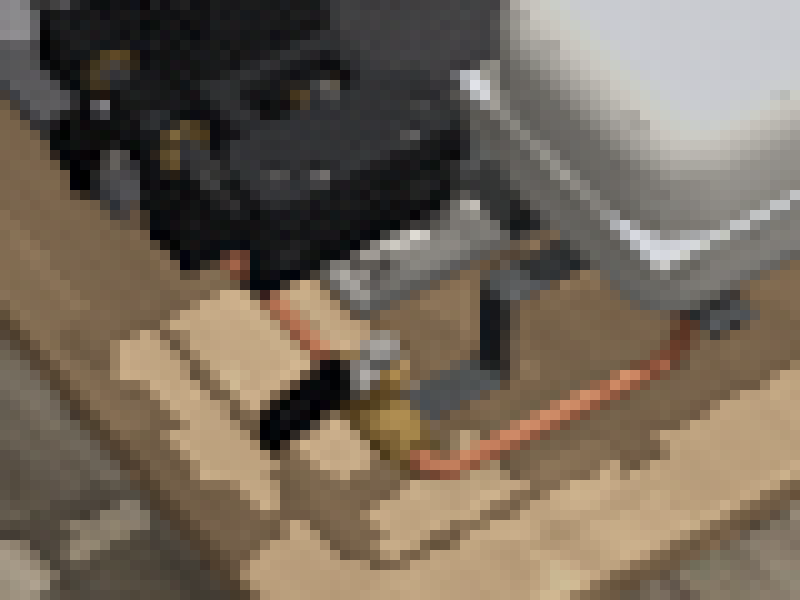

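The fingertips show at about (205,265) in the crop, but the reported TCP projects to (196,312). So the real tips are about 20 mm higher than reported. I'll go down by that amount in steps and watch the force.

```bash
python3 -m creep '[0,-6,10,0,0,0.4, 0,0,8,0,0,0, 0,0,2,0,0,0, 0,0,0,0,0,0]'
python3 - <<'E'
from h import *
to((-188,-140,78))
s=save('scene','s5.png')['color'][...,::-1]; cv2.imwrite('pics/s5d.png',cv2.resize(s[175:235,265:345],None,fx=10,fy=10,interpolation=cv2.INTER_NEAREST))
sc=snapshot('scene')
p=get_state()['tool_pos'];print((proj(sc,[p,p+[0,0,.02]])-[265,175])*10)
E
```

```text
clock: 6.68
tool_pos: [0.4933, -0.0926, 0.0799]
eef_rot: [0.035, 0.999, -0.001, 0.004]
contact_force: [0.8, 0.6, -0.0]
opening: 0.006
clk 6.68 eng [-184.4 -140.6   79.9] rotvec err [-0.   0.5 -0.2] F [ 0.8  0.6 -0. ] op 0.01
(-188, -140, 78) tool shift [3.7 0.6 1.9]
[[214.39251602 369.27629823]
 [213.58160117 324.4473191 ]]
```

View pics/s5d.png

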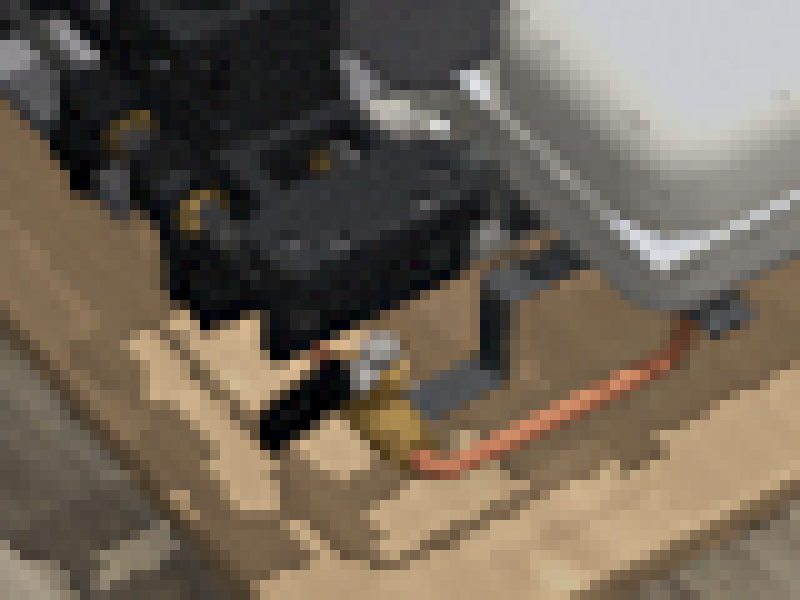

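Run:
```python
from h import *
sc=save('scene','s6.png');st=get_state();R=Ro.from_quat(st['eef_rot']);p=st['tool_pos']
im=sc['color'][...,::-1].copy(); X0,Y0,f=255,140,8
big=cv2.resize(im[Y0:Y0+75,X0:X0+100],None,fx=f,fy=f,interpolation=cv2.INTER_NEAREST)
def dr(P,col):
    for a in (proj(sc,p+R.apply(np.array(P)/1000))-[X0,Y0])*f: cv2.circle(big,tuple(int(v) for v in a),4,col,-1)
dr([(a,b,-64) for a in(-37.5,37.5) for b in (-93.5,93.5)],(0,255,0))
dr([(a,b,0) for a in(-9,9) for b in (-10,10)],(0,0,255))
dr([(a,b,-20) for a in(-9,9) for b in (-10,10)],(255,0,255))
k=eng(O,TH,[(-194,-80,147)]); a=(proj(sc,k)[0]-[X0,Y0])*f; cv2.circle(big,tuple(int(v) for v in a),5,(255,255,0),-1)
cv2.imwrite('pics/s6d.png',big)
save('wrist','w6b.png')
```

```text
(no output)
```

View pics/s6d.png

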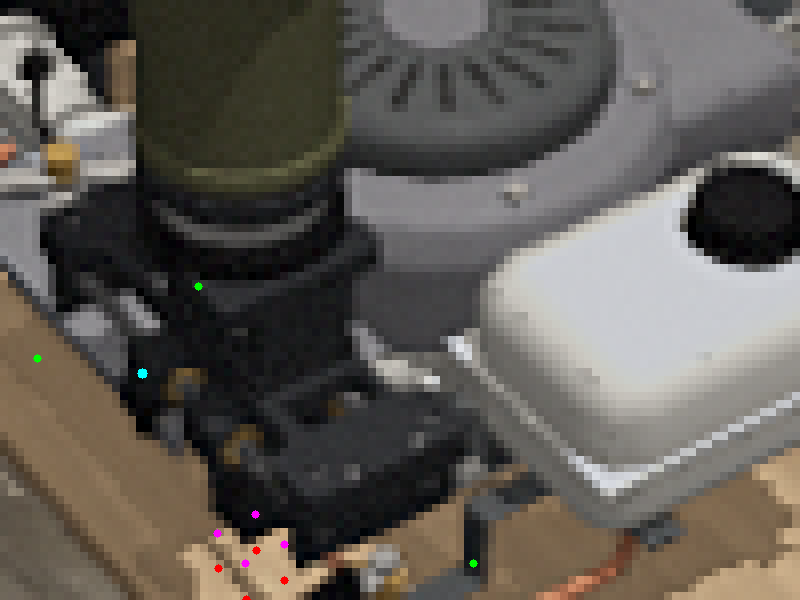

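View pics/w6b.png

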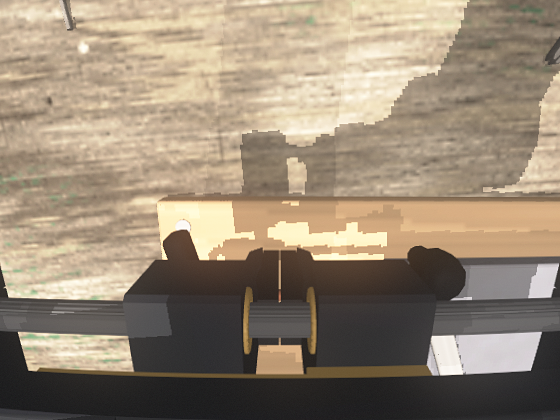

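Run:
```python
from h import *
w=snapshot('wrist');sc=snapshot('scene');st=get_state();R=Ro.from_quat(st['eef_rot']);p=st['tool_pos']
for xy in [(285.5,207.5),(284,207),(288,206)]:
    c1,r1=ray(sc,xy)
    for wx in [(263,249),(280,249),(297,249)]:
        c2,r2=ray(w,wx); A=np.c_[r1,-r2]; k=np.linalg.lstsq(A,c2-c1,rcond=None)[0]
        a,b=c1+k[0]*r1,c2+k[1]*r2
        print(xy,wx,'tool frame mm',np.round(R.inv().apply((a+b)/2-p)*1000,1),'gap',round(np.linalg.norm(a-b)*1000,1))
for z in(0,-10,-20,-30): print(z,proj(w,p+R.apply(np.array([[0,0,z],[9,0,z],[9,-9,z],[9,9,z]])/1000)).round(0).tolist())
print('camtool',R.inv().apply(ray(w,(0,0))[0]-p)*1000)
where()
```

```text
(285.5, 207.5) (263, 249) tool frame mm [  8.3  -7.9 -30.2] gap 0.4
(285.5, 207.5) (280, 249) tool frame mm [  3.9  -0.  -20.6] gap 1.5
(285.5, 207.5) (297, 249) tool frame mm [-1.   9.  -9.7] gap 2.8
(284, 207) (263, 249) tool frame mm [ 11.9  -7.4 -35.2] gap 2.6
(284, 207) (280, 249) tool frame mm [  7.7   0.2 -26. ] gap 1.5
(284, 207) (297, 249) tool frame mm [  2.9   8.8 -15.5] gap 0.3
(288, 206) (263, 249) tool frame mm [  4.   -8.6 -31.3] gap 9.4
(288, 206) (280, 249) tool frame mm [ -0.3  -0.7 -21.9] gap 10.6
(288, 206) (297, 249) tool frame mm [ -5.3   8.2 -11.1] gap 11.9
0 [[280.0, 243.0], [280.0, 228.0], [263.0, 228.0], [296.0, 228.0]]
-10 [[280.0, 250.0], [280.0, 234.0], [263.0, 234.0], [297.0, 234.0]]
-20 [[280.0, 257.0], [280.0, 241.0], [262.0, 241.0], [298.0, 241.0]]
-30 [[280.0, 266.0], [280.0, 248.0], [261.0, 248.0], [299.0, 248.0]]
camtool [  66.03926686   -0.382027   -176.57022073]
clk 6.98 eng [-183.7 -139.9   80.8] rotvec err [-0.   0.6 -0.2] F [-0.7 -0.4  0. ] op 0.0
```

Run:
```python
from h import *
w=snapshot('wrist');st=get_state();R=Ro.from_quat(st['eef_rot']);p=st['tool_pos']
for z in(-50,-64,-75,-90): print(z,proj(w,p+R.apply(np.array([[37.5,-93.5,z],[37.5,93.5,z],[20,93.5,z],[20,70,z]])/1000)).round(0).tolist())
print(proj(w,eng(O,TH,[(-194,-80,147),(-194,-80,127),(-200,-192,114)])))
im=w['color'][200:400,100:480,::-1].astype(float); im=255*(im/255)**.45
cv2.imwrite('pics/w7c.png',cv2.resize(im.astype(np.uint8),None,fx=2.1,fy=2.1,interpolation=cv2.INTER_CUBIC))
```

```text
-50 [[46.0, 198.0], [513.0, 198.0], [505.0, 239.0], [451.0, 239.0]]
-64 [[22.0, 207.0], [538.0, 206.0], [529.0, 251.0], [470.0, 252.0]]
-75 [[-1.0, 215.0], [561.0, 215.0], [550.0, 263.0], [487.0, 264.0]]
-90 [[-39.0, 229.0], [599.0, 228.0], [585.0, 283.0], [516.0, 285.0]]
[[442.45283155 280.81688155]
 [420.93707754 258.96323923]
 [165.00046759 236.22109986]]
```

View pics/w7c.png

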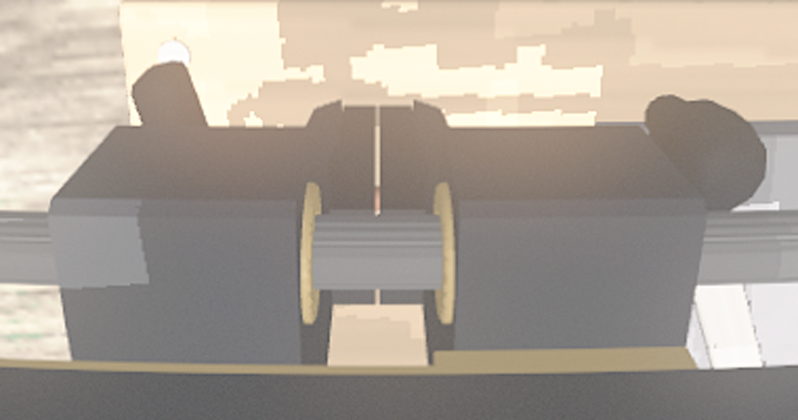

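```bash
python3 -m creep '[4,-10,0,0,0.6,0, 0,-3,5,0,0,0, 0,0,5,0,0,0, 0,0,0,0,0,0]'
python3 - <<'E'
from h import *
to((-188,-165,72))
s=save('scene','s7.png')['color'][...,::-1]; cv2.imwrite('pics/s7d.png',cv2.resize(s[175:235,265:345],None,fx=10,fy=10,interpolation=cv2.INTER_NEAREST))
E
```

```text
clock: 7.37
tool_pos: [0.4889, -0.1065, 0.0705]
eef_rot: [0.035, 0.999, -0.0, -0.0]
contact_force: [-0.2, -0.2, 0.7]
opening: 0.002
clk 7.37 eng [-187.8 -154.7   70.5] rotvec err [-0.  -0.  -0.2] F [-0.2 -0.2  0.7] op 0.0
(-188, -165, 72) tool shift [  0.2 -10.3  -1.5]
```

View pics/s7d.png

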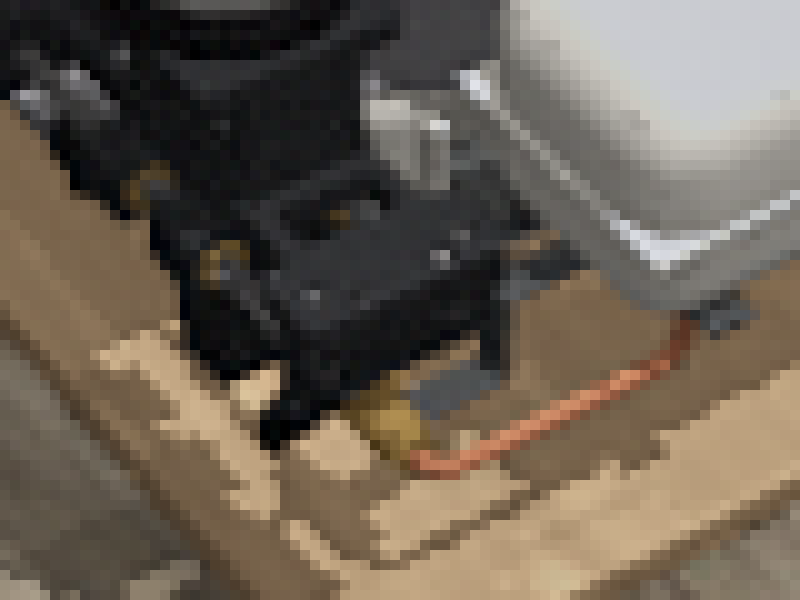

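The fingertips are at about (235,385) in the crop, just left of the sleeve end at (270,440) and at its height. I'll push right slowly.

```bash
python3 -m creep '[1,-7,0,0,0,0, 1,-7,0,0,0,0, 1,-7,1,0,0,0, 0,-5,1,0,0,0, 0,0,0,0,0,0]'
python3 - <<'E'
from h import *
to((-194,-187,72))
s=save('scene','s8.png')['color'][...,::-1]; cv2.imwrite('pics/s8d.png',cv2.resize(s[175:235,265:345],None,fx=10,fy=10,interpolation=cv2.INTER_NEAREST)); save('wrist','w8.png')
E
```

```text
clock: 7.83
tool_pos: [0.485, -0.1318, 0.0686]
eef_rot: [0.033, 0.999, 0.001, 0.001]
contact_force: [0.4, 1.5, -0.1]
opening: 0.008
clk 7.83 eng [-190.  -180.3   68.6] rotvec err [ 0.1  0.1 -0. ] F [ 0.4  1.5 -0.1] op 0.01
(-194, -187, 72) tool shift [ 4.  -6.7 -3.5]
```

View pics/s8d.png

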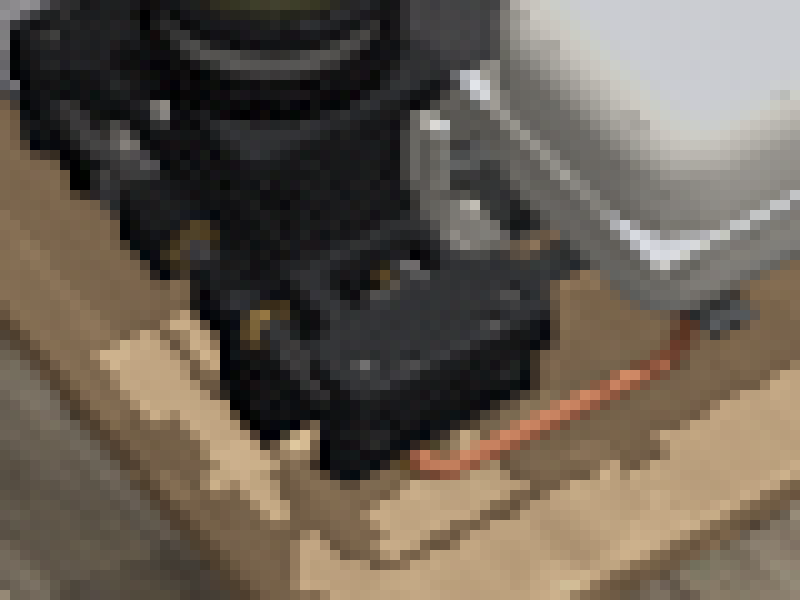

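View pics/w8.png

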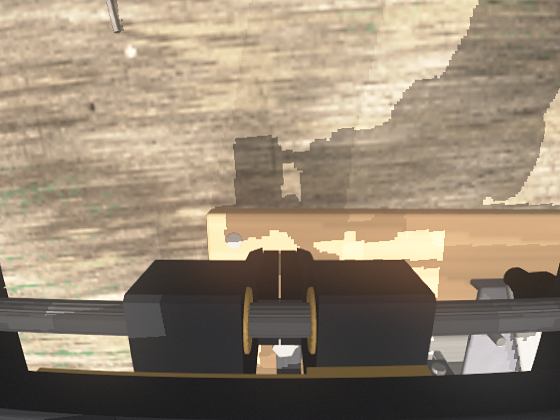

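Run:
```python
from h import *
P=np.array([-151,-179]);last=np.array([-190,-180.3])
for v in [.4,.6,.8,1.,1.2,1.4,1.57]:
    t=np.array([np.sin(v),-np.cos(v)]);u=np.array([-np.cos(v),-np.sin(v)])
    c=P+37*u-(10*np.sin(v)+10*np.cos(v)+5.5)*t
    print(v,np.round(c,1),np.round((c-last)*[-1,1],1));last=c
```

```text
0.4 [-192.3 -176.3] [2.3 4. ]
0.6 [-192.5 -183.9] [ 0.2 -7.6]
0.8 [-190.9 -191.9] [-1.6 -8. ]
1.0 [-187.2 -199.7] [-3.6 -7.8]
1.2 [-181.6 -206.8] [-5.6 -7.1]
1.4 [-174.1 -212.6] [-7.5 -5.8]
1.57 [-166.5 -216. ] [-7.6 -3.4]
```

```bash
python3 -m creep '[1,-5,-1,0,0,0, -1,-6,-1,0,0,0, -1,-6,0,0,0,0, -3,-6,0,0,0,0, 0,0,0,0,0,0]'
python3 - <<'E'
from h import *
to((-187,-200,71))
s=save('scene','s9.png')['color'][...,::-1]; cv2.imwrite('pics/s9d.png',cv2.resize(s[175:235,265:345],None,fx=10,fy=10,interpolation=cv2.INTER_NEAREST)); save('wrist','w9.png')
E
```

```text
clock: 8.35
tool_pos: [0.4861, -0.1558, 0.0705]
eef_rot: [0.032, 0.999, 0.001, -0.001]
contact_force: [-0.1, 0.6, 0.1]
opening: 0.007
clk 8.35 eng [-187.3 -204.1   70.5] rotvec err [ 0.2 -0.1  0.1] F [-0.1  0.6  0.1] op 0.01
(-187, -200, 71) tool shift [-0.3  4.1 -0.4]
```

View pics/w9.png

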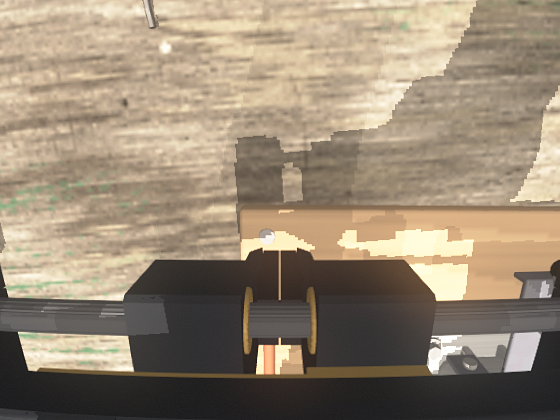

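View pics/s9d.png

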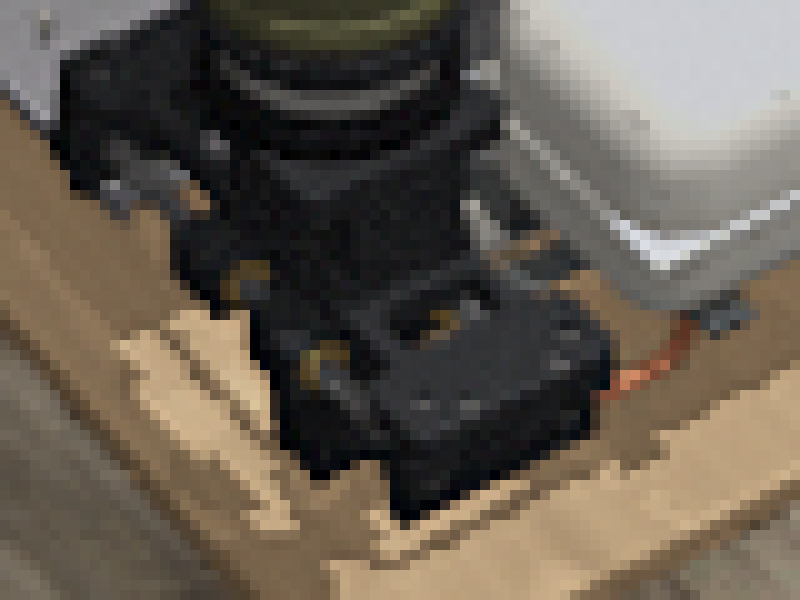

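The lever no longer sticks out in front, so it's turning. Now I'll push from the front.

```bash
python3 -m creep '[-4,-4,0,0,0,0, -6,-4,0,0,0,0, -6,-3,0,0,0,0, -5,-1,0,0,0,0, 0,0,0,0,0,0]'
python3 - <<'E'
from h import *
to((-166,-214,71))
save('wrist','w10.png')
E
```

```text
clock: 8.87
tool_pos: [0.5068, -0.1691, 0.0701]
eef_rot: [0.032, 0.999, 0.002, -0.002]
contact_force: [-0.2, -0.1, -0.2]
opening: 0.006
clk 8.87 eng [-165.9 -216.    70.1] rotvec err [ 0.2 -0.3  0.2] F [-0.2 -0.1 -0.2] op 0.01
(-166, -214, 71) tool shift [ 0.1  2.  -0.9]
```

View pics/w10.png

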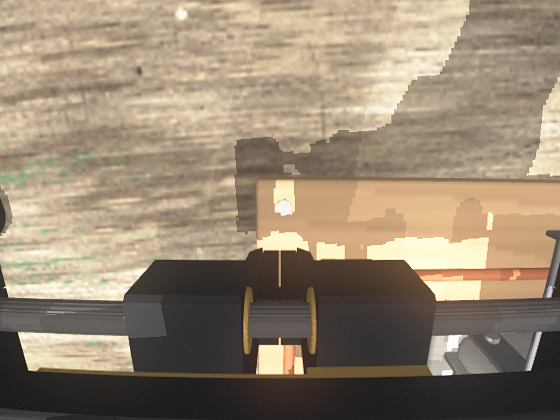

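```bash
python3 -m creep '[-3,1,0,0,0,0, -3,0,0,0,0,0, 0,0,0,0,0,0]';  python3 -m creep '[-3,0,0,0,0,0, 0,0,0,0,0,0]'; python3 -m creep '[-3,0,0,0,0,0, 0,0,0,0,0,0]'
```

```text
clock: 9.17
tool_pos: [0.5066, -0.1695, 0.0695]
eef_rot: [0.032, 0.999, 0.001, -0.009]
contact_force: [-0.5, 0.3, 0.2]
opening: 0.006
clock: 9.33
tool_pos: [0.5066, -0.1696, 0.0692]
eef_rot: [0.032, 0.999, 0.001, -0.012]
contact_force: [-0.5, 0.7, 0.4]
opening: 0.008
clock: 9.5
tool_pos: [0.5062, -0.1697, 0.0689]
eef_rot: [0.033, 0.999, 0.001, -0.015]
contact_force: [0.1, 0.5, -0.1]
opening: 0.004
```

Run:
```python
from h import *
st,_,_=where(); print(np.round(st['q'],3),np.round(st['joint_torque'],1),st['contact_force'],st['moment'])
s=save('top','t3.png'); cv2.imwrite('pics/t3c.png',cv2.resize(s['color'][80:240,200:350,::-1],None,fx=4,fy=3.7)); s=save('scene','s10.png');cv2.imwrite('pics/s10d.png',cv2.resize(s['color'][110:235,240:390,::-1],None,fx=5,fy=4.7))
```

```text
clk 9.5 eng [-166.3 -216.6   68.9] rotvec err [ 0.  -1.7  0.1] F [ 0.1  0.5 -0.1] op 0.0
[ 0.349  0.797 -0.193  1.921  0.31   0.483  1.438] [ -0.  -49.9  -1.1  -8.3   0.    0.2   0. ] [ 0.11222876  0.54545051 -0.07956226] [ 0.05052414  0.05450111 -0.04702721]
```

View pics/s10d.png

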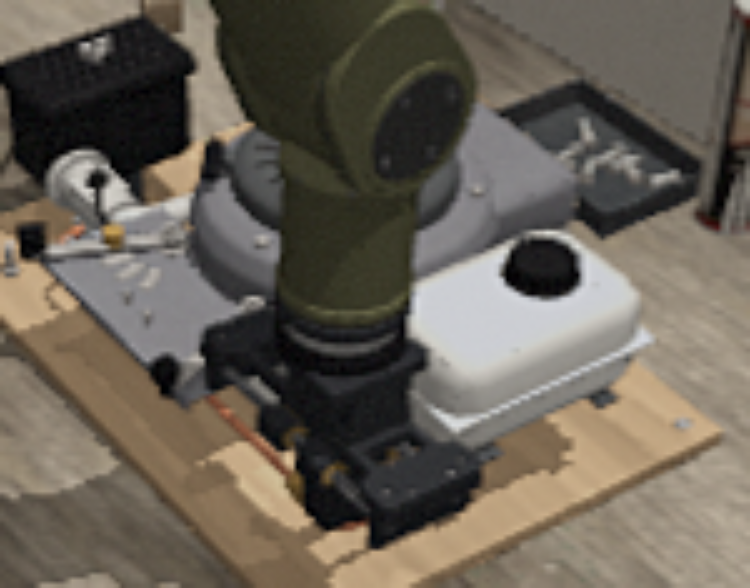

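View pics/t3c.png

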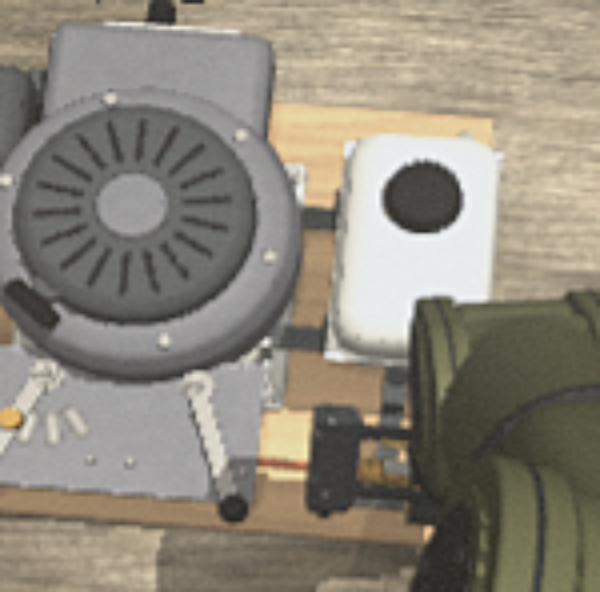

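```bash
python3 -m creep '[-3,0,0,0,0,0]'; python3 -m creep '[0,0,0,0,0,0]'
python3 - <<'E'
from h import *
st,_,_=where()
E
```

```text
clock: 9.68
tool_pos: [0.5065, -0.1698, 0.0686]
eef_rot: [0.033, 0.999, 0.001, -0.018]
contact_force: [-11.0, 1.1, 9.8]
opening: 0.002
clock: 9.77
tool_pos: [0.506, -0.1697, 0.0686]
eef_rot: [0.033, 0.999, 0.001, -0.018]
contact_force: [-0.6, 0.6, 1.2]
opening: 0.004
clk 9.77 eng [-166.6 -216.7   68.6] rotvec err [-0.  -2.1  0. ] F [-0.6  0.6  1.2] op 0.0
```

At the stop the force went up to 11 N and the tips stopped moving. I'll back off and look.

```bash
python3 -m creep '[10,0,0,0,-1,0, 25,0,0,0,-1,0, 5,0,-25,0,0,0, 0,0,-35,0,0,0, 0,0,-35,0,0,0]';python3 -m creep '[0,0,-35,0,0,0, 0,0,-20,0,0,0, 0,0,0,0,0,0, 0,0,0,0,0,0]'
python3 - <<'E'
from h import *
where(); s=save('wrist','w11.png')
def E(p):
    d=p[:2]-np.array(O);c,q=np.cos(TH),np.sin(TH); return np.round([(c*d[0]+q*d[1])*1000,(-q*d[0]+c*d[1])*1000],1)
sc=save('scene','s11.png'); cv2.imwrite('pics/s11d.png',cv2.resize(sc['color'][110:235,240:390,::-1],None,fx=5,fy=4.7))
print(proj(s,eng(O,TH,[(-151,-179,112),(-151,-231,114),(-199,-200,114)])))
E
```

```text
clock: 10.18
tool_pos: [0.4679, -0.1658, 0.1616]
eef_rot: [0.031, 1.0, 0.002, 0.001]
contact_force: [1.2, -1.1, 0.6]
opening: 0.004
clock: 10.52
tool_pos: [0.4782, -0.1675, 0.2277]
eef_rot: [0.031, 0.999, -0.0, 0.015]
contact_force: [0.1, -0.1, -0.1]
opening: 0.005
clk 10.52 eng [-194.4 -216.3  227.7] rotvec err [0.  1.7 0.2] F [ 0.1 -0.1 -0.1] op 0.0
[[319.4133365  239.56127283]
 [263.24402138 240.22746969]
 [297.91688237 189.43443753]]
```

View pics/w11.png

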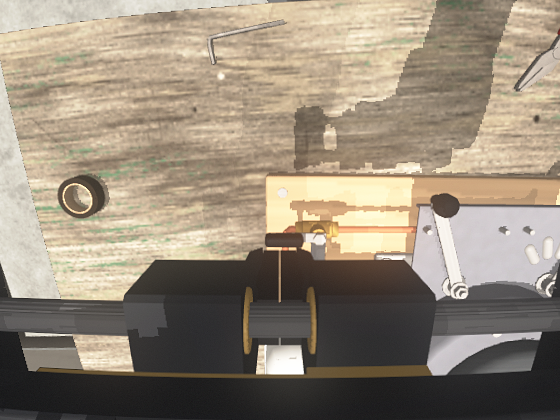

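View pics/s11d.png

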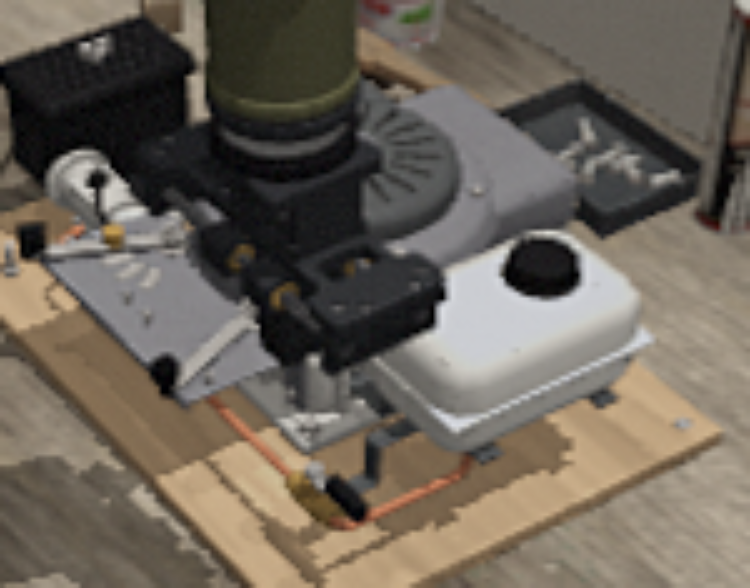

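The wrist view shows the black sleeve level at (265–302, 240), in line with the pipe at row 230. The tap is fully open, and the throttle knob is at (445,205), where I expect it. Next is the choke.

```bash
python3 -m creep '[2,35,-2,0,1.7,0, 1,38,0,0,0,0, 0,38,0,0,0,0, 0,38,0,0,0,0, 0,38,0,0,0,0]';python3 -m creep '[0,38,0,0,0,0, 0,38,0,0,0,0, 0,38,0,0,0,0, 0,30,0,0,0,0, 0,0,0,0,0,0]'
python3 - <<'E'
from h import *
to((-196,126,225)); s=save('wrist','w12.png')
where()
P=np.array([-105,55]);last=np.array([-196,126])
for w in [-.42,-.2,0,.2,.35,.43]:
    t=np.array([np.sin(w),-np.cos(w)]);u=np.array([-np.cos(w),-np.sin(w)])
    c=P+96*u-(10*abs(np.sin(w))+10*np.cos(w)+4.5)*t
    print(w,np.round(c,1),np.round((c-last)*[-1,1],1));last=c
E
```

```text
clock: 11.03
tool_pos: [0.4846, 0.0133, 0.2197]
eef_rot: [0.043, 0.999, -0.003, -0.008]
contact_force: [-0.1, 0.1, 0.8]
opening: 0.003
clock: 11.45
tool_pos: [0.4928, 0.1737, 0.2099]
eef_rot: [0.037, 0.999, -0.002, -0.014]
contact_force: [1.2, 0.1, 0.2]
opening: 0.007
clk 11.45 eng [-202.4  125.1  209.9] rotvec err [-0.2 -1.6 -0.4] F [1.2 0.1 0.2] op 0.01
(-196, 126, 225) tool shift [ -6.    0.9 -15.2]
clk 11.5 eng [-202.6  121.7  209.5] rotvec err [-0.4 -1.6 -0.5] F [-0.5 -0.2 -0.6] op 0.0
-0.42 [-185.4  110.3] [-10.6 -15.7]
-0.2 [-195.9   90. ] [ 10.4 -20.3]
0 [-201.    69.5] [  5.1 -20.5]
0.2 [-202.3   51.9] [  1.3 -17.6]
0.35 [-201.1   38.4] [ -1.2 -13.5]
0.43 [-199.7   31.1] [-1.5 -7.2]
```

View pics/w12.png

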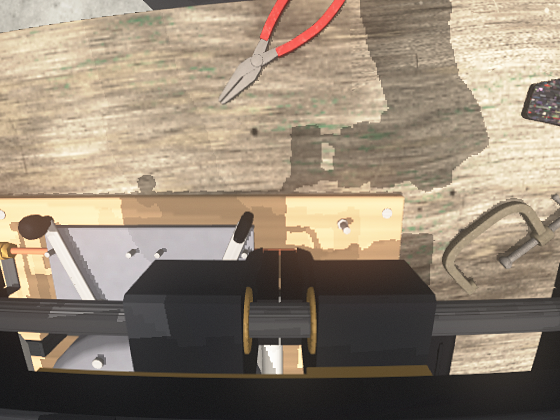

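The wrist view shows the choke tab at (244,226), and the bolt at (345,225) well below. I'll measure the tab.

```bash
python3 -m creep '[0,6,0,0,-1.6,0, 0,0,0,0,0,0, 0,0,0,0,0,0]'
python3 - <<'E'
from h import *
def E(p):
    d=p[:2]-np.array(O);c,q=np.cos(TH),np.sin(TH); return np.round([(c*d[0]+q*d[1])*1000,(-q*d[0]+c*d[1])*1000],1)
s=save('wrist','w13.png');to((-197,126,180),(-197,126,98)); print(find_in('choke_grip','wrist')[:1])
print(proj(s,eng(O,TH,[(-191.7,93.7,146),(-191.7,93.7,114),(-185,55,112)])))
cv2.imwrite('pics/w13c.png',cv2.resize(s['color'][180:280,150:350,::-1],None,fx=4,fy=4,interpolation=cv2.INTER_CUBIC))
E
```

```text
clock: 11.75
tool_pos: [0.4914, 0.173, 0.2052]
eef_rot: [0.038, 0.999, -0.007, -0.003]
contact_force: [0.8, -0.6, -1.2]
opening: 0.002
clk 11.8 eng [-204.   124.3  205.2] rotvec err [-0.8 -0.4 -0.6] F [-0.5  0.1  0.1] op 0.0
(-197, 126, 180) tool shift [-7.2  2.1 25.1]
(-197, 126, 98) tool shift [-0.6  1.1 82. ]
[{'xy': [243.5, 235.7], 'score': 0.59}]
[[239.35720605 231.15378321]
 [244.25335451 219.2185647 ]
 [199.35919448 226.41277802]]
```

View pics/w13c.png

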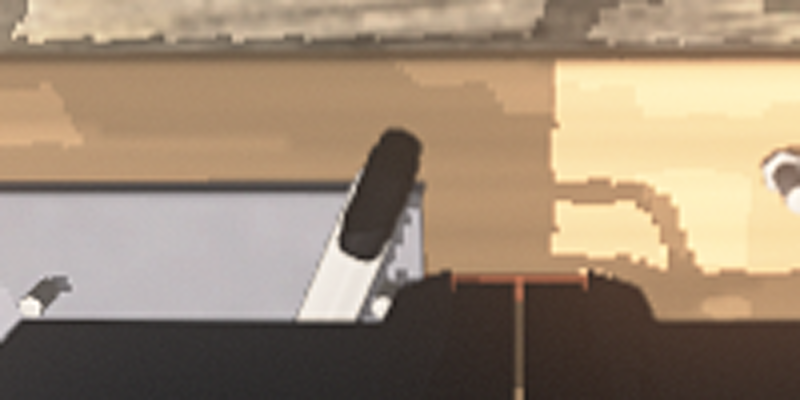

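```bash
python3 -m creep '[-5,5,25,-0.8,-0.4,-0.6, -2,1,30,0,0,0, 0,0,30,0,0,0, 0,0,18,0,0,0, 0,0,0,0,0,0]'
python3 - <<'E'
from h import *
to((-197,126,98)); s=save('wrist','w14.png')
sc=save('scene','s14.png'); cv2.imwrite('pics/s14d.png',cv2.resize(sc['color'][120:200,225:325,::-1],None,fx=7,fy=7,interpolation=cv2.INTER_NEAREST))
p=get_state()['tool_pos'];print((proj(sc,[p+[0,0,.02],p+[0,0,.03]])-[225,120])*7)
E
```

```text
clock: 12.27
tool_pos: [0.5045, 0.1726, 0.1005]
eef_rot: [0.038, 0.999, 0.001, 0.004]
contact_force: [0.4, -0.3, -0.0]
opening: 0.007
clk 12.27 eng [-190.7  124.8  100.5] rotvec err [ 0.1  0.4 -0.6] F [ 0.4 -0.3 -0. ] op 0.01
(-197, 126, 98) tool shift [6.4 1.1 2.5]
[[120.93460566 265.2964269 ]
 [119.21695537 249.27180262]]
```

View pics/s14d.png

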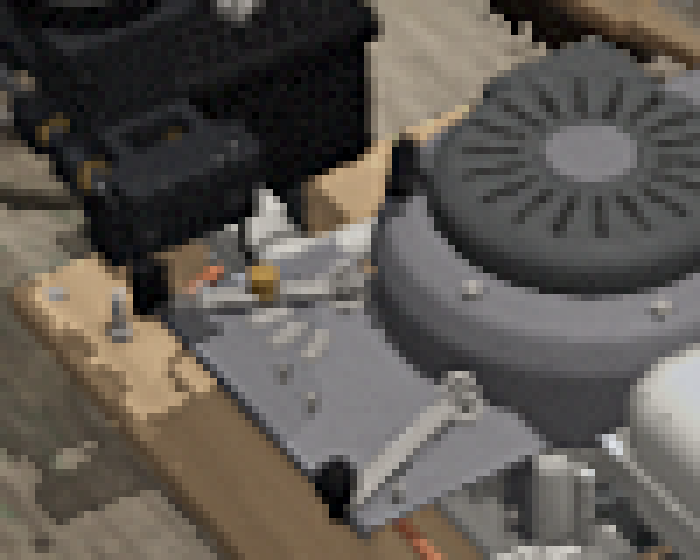

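View pics/w14.png

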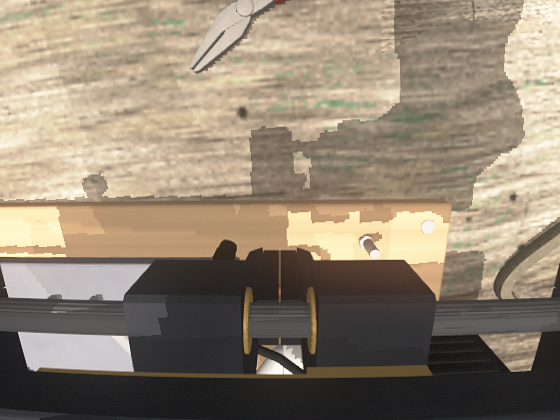

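The fingertips are at (115,265) in the scene crop, beside the tab at (150,285) and at its height. Now I'll push it right along its arc.

```bash
python3 -m creep '[2,-8,0,0,0,0, 2,-8,0,0,0,0, 3,-8,0,0,0,0, 3,-8,0,0,0,0]';  python3 - <<'E'
from h import *
to((-201,70,98))
E
```

```text
clock: 12.7
tool_pos: [0.4978, 0.1493, 0.1079]
eef_rot: [0.036, 0.999, 0.01, 0.012]
contact_force: [0.5, 2.0, -1.8]
opening: 0.007
clk 12.7 eng [-195.8  101.1  107.9] rotvec err [ 1.1  1.3 -0.3] F [ 0.5  2.  -1.8] op 0.01
(-201, 70, 98) tool shift [  5.2 -31.3   9.2]
```

```bash
python3 -m creep '[2,-7,3,1,1,0, 1,-7,3,0.5,0.5,0, 1,-7,3,0.3,0.3,0]';  python3 - <<'E'
from h import *
to((-202,60,98))
E
python3 -m creep '[1,-7,3,0.5,0.5,0, 1,-7,2,0.3,0.3,0, 0,-7,2,0.3,0.3,0]';  python3 - <<'E'
from h import *
to((-202,50,98));save('wrist','w15.png')
E
```

```text
clock: 12.95
tool_pos: [0.4923, 0.1238, 0.1013]
eef_rot: [0.037, 0.999, -0.008, -0.004]
contact_force: [-0.3, 1.5, 2.4]
opening: 0.007
clk 12.95 eng [-199.6   75.3  101.3] rotvec err [-0.9 -0.4 -0.5] F [-0.3  1.5  2.4] op 0.01
(-202, 60, 98) tool shift [  2.2 -15.3   3.5]
clock: 13.2
tool_pos: [0.4941, 0.1216, 0.0982]
eef_rot: [0.031, 0.999, -0.003, -0.007]
contact_force: [-3.4, 14.0, 9.7]
opening: 0.006
clk 13.2 eng [-197.7   73.2   98.2] rotvec err [-0.4 -0.8  0.2] F [-3.4 14.   9.7] op 0.01
(-202, 50, 98) tool shift [  4.4 -23.2   0.4]
```

View pics/w15.png

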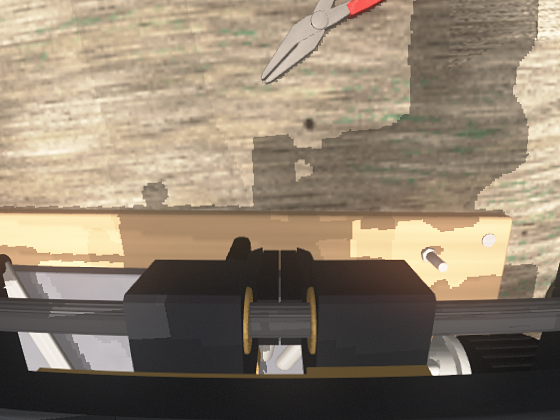

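```bash
python3 -m creep '[0,0,-5,0,0,0, 0,0,-5,0,0,0, 0,0,0,0,0,0]';  python3 - <<'E'
from h import *
to((-202,50,105));save('wrist','w16.png')
sc=save('scene','s16.png'); cv2.imwrite('pics/s16d.png',cv2.resize(sc['color'][120:200,225:325,::-1],None,fx=7,fy=7,interpolation=cv2.INTER_NEAREST))
E
```

```text
clock: 13.5
tool_pos: [0.4947, 0.1237, 0.1086]
eef_rot: [0.03, 1.0, -0.002, -0.007]
contact_force: [-0.3, 0.4, 0.4]
opening: 0.005
clk 13.5 eng [-197.2   75.4  108.6] rotvec err [-0.2 -0.8  0.4] F [-0.3  0.4  0.4] op 0.01
(-202, 50, 105) tool shift [  4.9 -25.3   3.7]
```

View pics/s16d.png

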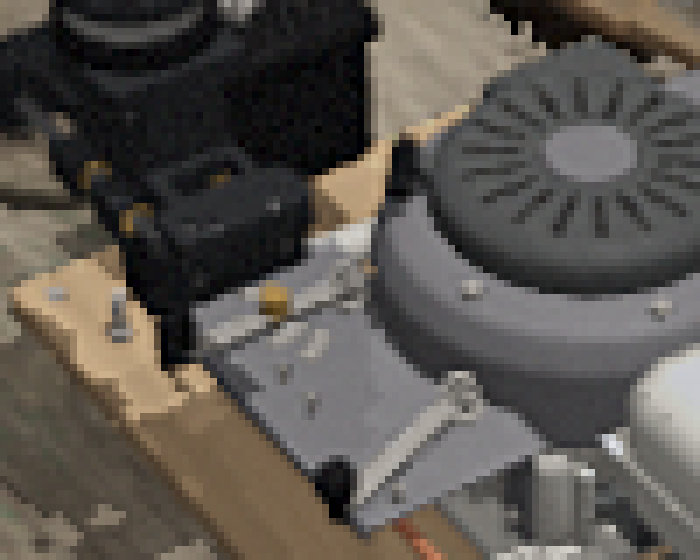

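View pics/w16.png

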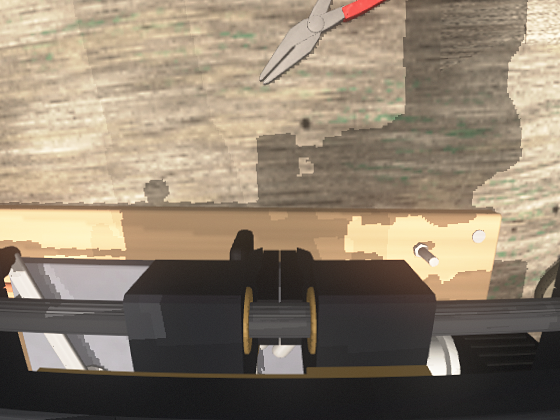

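```bash
python3 -m creep '[3,-7,0,0,-0.5,0, 2,-7,0,0,0,0, 1,-7,0.5,0,0,0]';  python3 - <<'E'
from h import *
to((-202,50,106))
E
python3 -m creep '[1,-7,0.5,0,0,0, 1,-7,0.5,0,0,0]';  python3 - <<'E'
from h import *
to((-202,40,106))
E
```

```text
clock: 13.85
tool_pos: [0.4955, 0.1214, 0.1084]
eef_rot: [0.024, 1.0, 0.013, 0.007]
contact_force: [-2.2, 15.9, 1.1]
opening: 0.006
clk 13.85 eng [-196.2   73.1  108.4] rotvec err [1.5 0.7 1. ] F [-2.2 15.9  1.1] op 0.01
(-202, 50, 106) tool shift [  6.2 -23.1   1.7]
clock: 14.02
tool_pos: [0.4958, 0.1224, 0.1086]
eef_rot: [0.019, 0.999, 0.024, 0.012]
contact_force: [-1.1, 13.9, 5.5]
opening: 0.005
clk 14.02 eng [-196.1   74.1  108.6] rotvec err [2.8 1.3 1.6] F [-1.1 13.9  5.5] op 0.01
(-202, 40, 106) tool shift [  6.9 -34.    0.8]
```

It's stuck at about 15 N, so I won't force it. I'll back off and look.

```bash
python3 -m creep '[0,10,0,1.5,0.7,0.8, 0,10,0,1.3,0.6,0.8, 0,10,0,0,0,0, 0,0,-35,0,0,0, 0,0,-35,0,0,0]'; python3 -m creep '[0,0,-30,0,0,0, 0,0,-10,0,0,0, 0,0,0,0,0,0]';  python3 - <<'E'
from h import *
where();save('wrist','w17.png')
where();s=save('wrist','w18.png');print(proj(s,eng(O,TH,[(-200,55,146),(-191.7,93.7,146)])))
cv2.imwrite('pics/w18c.png',cv2.resize(s['color'][180:280,100:300,::-1],None,fx=4,fy=4,interpolation=cv2.INTER_CUBIC))
sc=save('scene','s18.png'); cv2.imwrite('pics/s18d.png',cv2.resize(sc['color'][120:200,225:325,::-1],None,fx=7,fy=7,interpolation=cv2.INTER_NEAREST))
E
```

```text
clock: 14.43
tool_pos: [0.4915, 0.1491, 0.1733]
eef_rot: [0.034, 0.999, -0.005, -0.008]
contact_force: [1.6, 0.4, -0.6]
opening: 0.007
clock: 14.68
tool_pos: [0.4937, 0.1476, 0.2186]
eef_rot: [0.034, 0.999, -0.005, -0.006]
contact_force: [0.5, 0.2, -0.1]
opening: 0.008
clk 14.68 eng [-199.8   99.1  218.6] rotvec err [-0.6 -0.6 -0.2] F [ 0.5  0.2 -0.1] op 0.01
clk 14.73 eng [-200.1   98.8  217.8] rotvec err [-0.6 -0.7 -0.2] F [ 0.3 -1.1  0.2] op 0.0
[[223.49848379 211.37447196]
 [273.90515934 221.74634786]]
```

View pics/w18c.png

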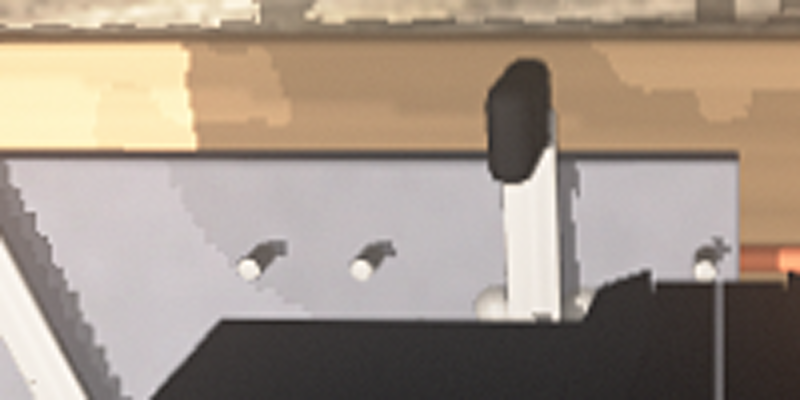

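View pics/s18d.png

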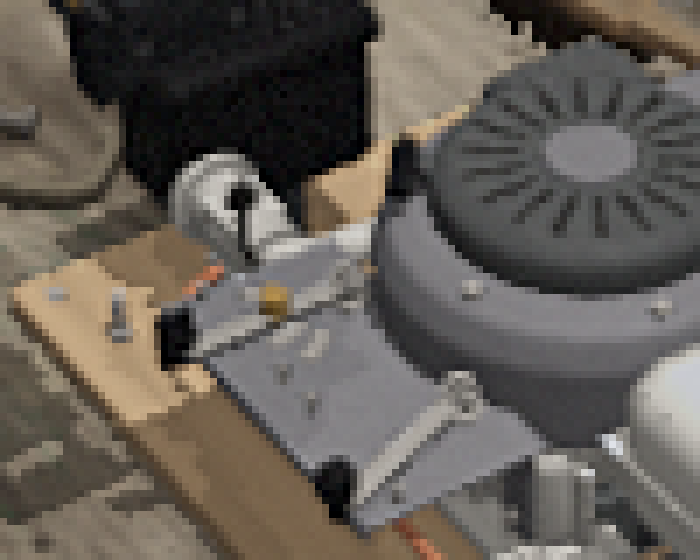

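Run:
```python
from h import *
def E(p):
    d=p[:2]-np.array(O);c,q=np.cos(TH),np.sin(TH); return np.round([(c*d[0]+q*d[1])*1000,(-q*d[0]+c*d[1])*1000],1)
s=save('wrist','w19.png');st,_,_=where();print(np.round(st['q'],2))
for n,(x,y),z in [('peg3',(705,268),.122),('peg2',(362,268),.122),('peg1',(250,268),.122),('plate corner',(738,155),.112),('tabtop',(522,100),.146),('tabtopL',(551,75),.146),('bump',(490,303),.125),('bump2',(580,300),.12)]: print(n,E(atz(s,(100+x/4,180+y/4),z)))
```

```text
clk 14.88 eng [-201.7   98.6  215.5] rotvec err [-0.7 -1.  -0.1] F [-0.  -0.  -0.3] op -0.0
[-0.2   0.55 -0.29  1.87  0.21  0.78  0.9 ]
peg3 [-164.5   94.6]
peg2 [-164.3   20.4]
peg1 [-164.1   -4.3]
plate corner [-186.9  101.7]
tabtop [-207.1   60.6]
tabtopL [-211.9   66.2]
bump [-157.5   48.5]
bump2 [-156.3   67.3]
```

View pics/w19.png

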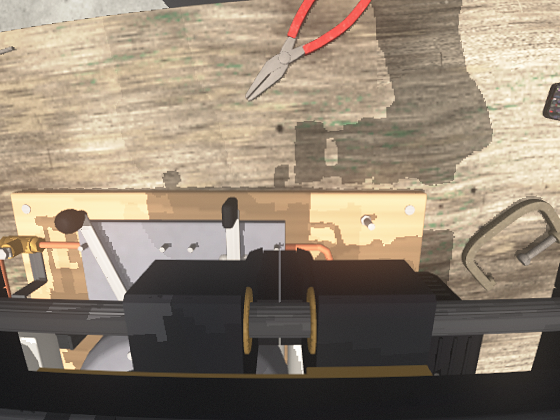

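The choke is sitting at half and the throttle hasn't moved. I'll press again at the half position, and this time record the moments and joint data to find where the contact is.

```bash
python3 -m creep '[0,3,30,-0.7,-1,0, 0,0,30,0,0,0, 0,0,30,0,0,0, 0,0,15,0,0,0, 0,0,0,0,0,0]'
python3 - <<'E'
from h import *
to((-203,76,112)); print(get_state()['moment'])
E
```

```text
clock: 15.3
tool_pos: [0.4894, 0.1483, 0.1021]
eef_rot: [0.034, 0.999, -0.001, -0.002]
contact_force: [0.0, 0.3, -0.2]
opening: 0.01
clk 15.3 eng [-204.1   99.6  102.1] rotvec err [-0.1 -0.2 -0.2] F [ 0.   0.3 -0.2] op 0.01
(-203, 76, 112) tool shift [ -1.2 -23.6  -9.9]
[-0.0064023  -0.00672564 -0.04761028]
```

```bash
python3 -m creep '[0,-8,-4,0,0,0, 0,-7,-2,0,0,0]'
python3 - <<'E'
from h import *
st,_,_=where(); print(st['moment'])
E
python3 -m creep '[0,-6,0,0,0,0]'
python3 - <<'E'
from h import *
st,_,_=where(); print(st['moment'])
E
python3 -m creep '[0,-6,0,0,0,0]'
python3 - <<'E'
from h import *
st,_,_=where(); print(st['moment'])
E
python3 -m creep '[0,-6,0,0,0,0]'
python3 - <<'E'
from h import *
st,_,_=where(); print(st['moment'],np.round(st['joint_torque'],1),np.round(st['q'],2))
E
```

```text
clock: 15.47
tool_pos: [0.4861, 0.1334, 0.1062]
eef_rot: [0.033, 0.999, -0.002, -0.005]
contact_force: [-0.8, -0.0, -0.0]
opening: 0.006
clk 15.47 eng [-206.5   84.5  106.2] rotvec err [-0.2 -0.5  0. ] F [-0.8 -0.  -0. ] op 0.01
[-0.00067759 -0.03942155 -0.03014948]
clock: 15.55
tool_pos: [0.4859, 0.1266, 0.107]
eef_rot: [0.033, 0.999, -0.002, -0.004]
contact_force: [-0.5, -0.4, 0.1]
opening: 0.006
clk 15.55 eng [-206.1   77.6  107. ] rotvec err [-0.2 -0.5  0. ] F [-0.5 -0.4  0.1] op 0.01
[-0.01357824 -0.02612689 -0.02074036]
clock: 15.63
tool_pos: [0.486, 0.1206, 0.108]
eef_rot: [0.033, 0.999, -0.001, -0.003]
contact_force: [-1.3, 4.3, -2.3]
opening: 0.006
clk 15.63 eng [-205.7   71.7  108. ] rotvec err [-0.1 -0.4  0. ] F [-1.3  4.3 -2.3] op 0.01
[0.9892419  0.15973506 0.04202465]
clock: 15.72
tool_pos: [0.4862, 0.1151, 0.1089]
eef_rot: [0.033, 0.999, 0.0, -0.002]
contact_force: [0.4, 3.4, -1.3]
opening: 0.004
clk 15.72 eng [-205.1   66.3  108.9] rotvec err [ 0.  -0.3  0. ] F [ 0.4  3.4 -1.3] op 0.0
[0.61354009 0.06819038 0.03537178] [  1.1 -46.    0.6  -8.    0.4   0.7  -0.1] [-0.19  0.69 -0.22  2.02  0.32  0.46  0.86]
```

This time it moves with about 4 N at x = -205. I'll carry on along the arc.

```bash
python3 -m creep '[1,-6,0,0,0,0, 1,-6,0,0,0,0]'
python3 - <<'E'
from h import *
st,_,_=where()
E
python3 -m creep '[0,-6,0,0,0,0, 0,-6,0,0,0,0]'
python3 - <<'E'
from h import *
st,_,_=where()
E
```

```text
clock: 15.88
tool_pos: [0.4852, 0.1029, 0.1105]
eef_rot: [0.033, 0.999, 0.002, -0.0]
contact_force: [1.2, 0.9, -0.2]
opening: 0.003
clk 15.88 eng [-205.3   54.   110.5] rotvec err [ 0.2 -0.   0. ] F [ 1.2  0.9 -0.2] op 0.0
clock: 16.05
tool_pos: [0.4846, 0.0883, 0.1113]
eef_rot: [0.033, 0.999, 0.001, 0.001]
contact_force: [0.4, 0.5, -0.4]
opening: 0.01
clk 16.05 eng [-204.9   39.4  111.3] rotvec err [ 0.1  0.1 -0. ] F [ 0.4  0.5 -0.4] op 0.01
```

```bash
python3 -m creep '[-1,-5,0.5,0,0,0]'
python3 - <<'E'
from h import *
st,_,_=where();sc=save('scene','s20.png'); cv2.imwrite('pics/s20d.png',cv2.resize(sc['color'][120:200,225:325,::-1],None,fx=7,fy=7,interpolation=cv2.INTER_NEAREST)); save('wrist','w20.png')
E
```

```text
clock: 16.13
tool_pos: [0.4849, 0.0816, 0.1109]
eef_rot: [0.034, 0.999, 0.0, 0.0]
contact_force: [0.2, 2.1, 0.0]
opening: 0.002
clk 16.13 eng [-204.2   32.7  110.9] rotvec err [ 0.   0.  -0.1] F [0.2 2.1 0. ] op 0.0
```

View pics/s20d.png

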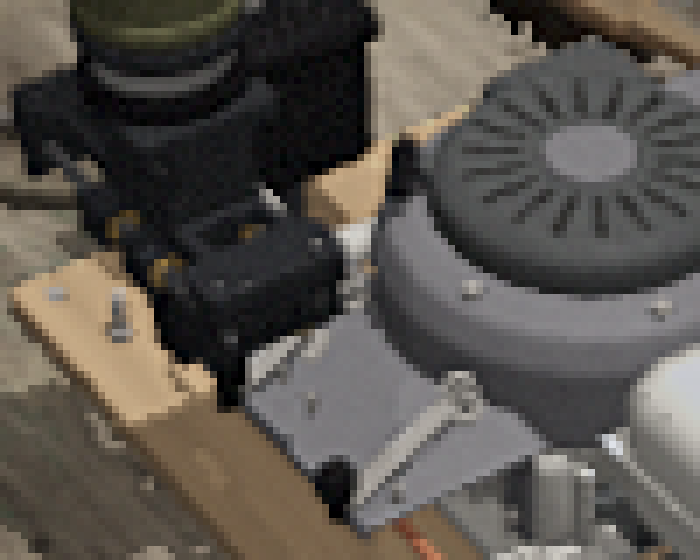

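View pics/w20.png

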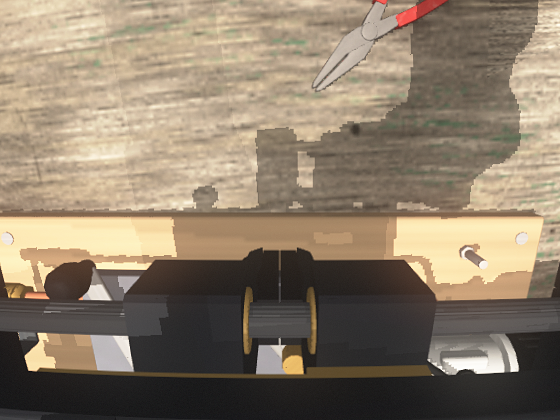

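```bash
python3 -m creep '[-1,-4,0,0,0,0]'; python3 -m creep '[-1,-4,0,0,0,0]'
python3 - <<'E'
from h import *
st,_,_=where()
E
```

```text
clock: 16.32
tool_pos: [0.4857, 0.0793, 0.1108]
eef_rot: [0.034, 0.999, 0.002, 0.0]
contact_force: [-1.7, 7.3, 1.1]
opening: 0.004
clock: 16.4
tool_pos: [0.486, 0.0789, 0.1109]
eef_rot: [0.032, 0.999, 0.004, 0.0]
contact_force: [-3.3, 12.7, 1.8]
opening: 0.002
clk 16.4 eng [-202.9   30.1  110.9] rotvec err [0.5 0.  0.1] F [-3.3 12.7  1.8] op 0.0
```

At the stop, force went up to 12.7 N with no further motion. I'll retreat left and up, then check everything.

```bash
python3 -m creep '[1,10,0,0,0,0, 3,25,0,0,0,0, 20,10,-20,0,0,0, 25,0,-35,0,0,0, 25,0,-35,0,0,0]'; python3 -m creep '[30,0,-35,0,0,0, 35,0,-20,0,0,0, 35,0,0,0,0,0, 0,0,0,0,0,0, 0,0,0,0,0,0]'
python3 - <<'E'
from h import *
st,_,_=where();s=save('wrist','w21.png');sc=save('scene','s21.png'); cv2.imwrite('pics/s21d.png',cv2.resize(sc['color'][120:230,225:365,::-1],None,fx=5.5,fy=5.4,interpolation=cv2.INTER_CUBIC)); t=save('top','t21.png');cv2.imwrite('pics/t21c.png',cv2.resize(t['color'][80:240,120:340,::-1],None,fx=3.6,fy=3.6,interpolation=cv2.INTER_CUBIC))
for n,c in [('choke_grip','wrist'),('throttle_grip','wrist'),('plug_bolt','wrist')]: print(n,find_in(n,c)[:1])
where()
E
```

```text
clock: 16.82
tool_pos: [0.4149, 0.1297, 0.197]
eef_rot: [0.033, 0.999, 0.002, -0.004]
contact_force: [1.1, -0.1, 0.3]
opening: 0.007
clock: 17.23
tool_pos: [0.3135, 0.1375, 0.2558]
eef_rot: [0.031, 1.0, 0.003, 0.0]
contact_force: [-0.0, 0.2, 0.6]
opening: 0.006
clk 17.23 eng [-378.9   77.2  255.8] rotvec err [0.3 0.  0.3] F [-0.   0.2  0.6] op 0.01
choke_grip []
throttle_grip []
plug_bolt []
clk 17.53 eng [-377.8   77.1  254.7] rotvec err [ 0.3 -0.1  0.1] F [ 0.   0.4 -0.3] op 0.01
```

View pics/w21.png

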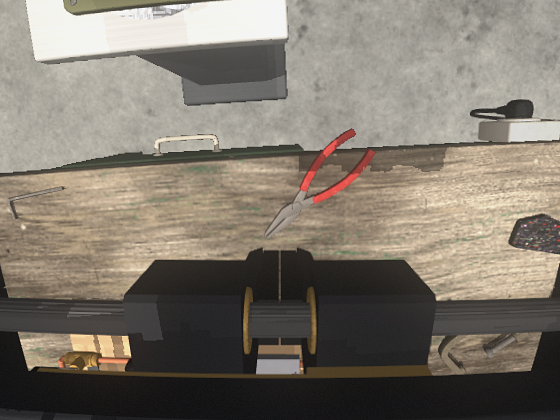

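View pics/s21d.png

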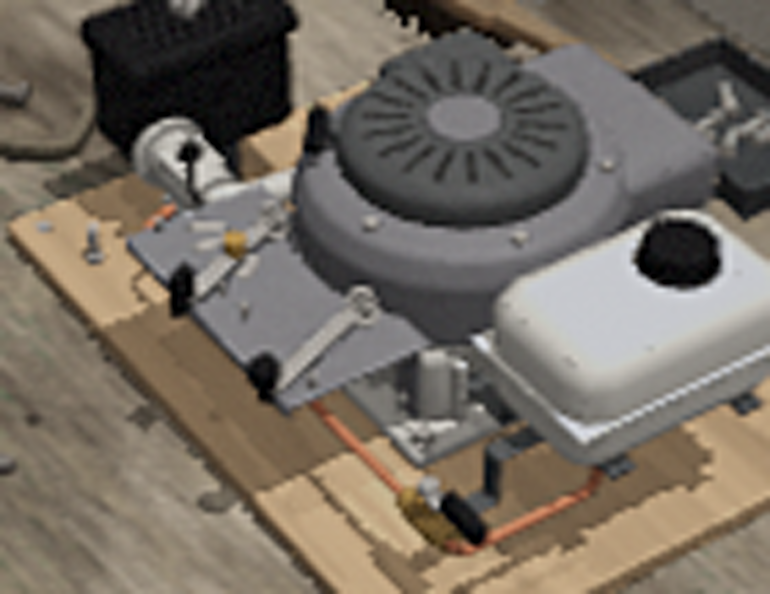

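View pics/t21c.png

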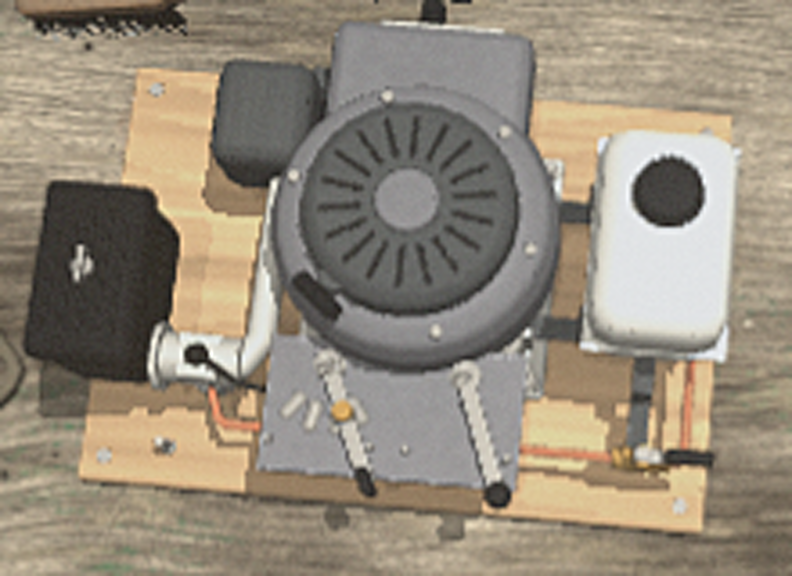

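The choke tab is at (367,482), front right, and the tap sleeve spans (665–712, 458). The throttle knob (498,494) and bolt (163,447) haven't moved. I'll compare against predicted projections for full choke and open tap.

Run:
```python
from h import *
t=snapshot('top');f=lambda p:np.round((proj(t,eng(O,TH,[p]))[0]-[120,80]+.36)*3.6)
for v in(0,.42,.6,.84): print('tab',v,f((-105-95*np.cos(v-.42),55-95*np.sin(v-.42),135)))
print('piv',f((-105,55,118)))
for v in(1.3,1.45,1.571): print('tap tip',v,f((-150-52*np.cos(v),-180-52*np.sin(v),108)),f((-150-18*np.cos(v),-180-18*np.sin(v),108)))
a=cv2.imread('pics/t1.png').astype(int);b=cv2.imread('pics/t21.png').astype(int)
d=np.abs(a-b).max(2)>60; n,l,st,c=cv2.connectedComponentsWithStats(d.astype(np.uint8)); print([(s.tolist()) for s in st[1:] if s[4]>8])
im=cv2.imread('pics/t21.png')[195:220,280:325]; cv2.imwrite('pics/t21t.png',cv2.resize(im,None,fx=14,fy=14,interpolation=cv2.INTER_CUBIC))
```

```text
tab 0 [259. 474.]
tab 0.42 [312. 490.]
tab 0.6 [336. 490.]
tab 0.84 [367. 483.]
piv [331. 365.]
tap tip 1.3 [713. 479.] [669. 463.]
tap tip 1.45 [716. 469.] [670. 460.]
tap tip 1.571 [717. 461.] [671. 457.]
[[212, 188, 6, 10, 24], [199, 190, 7, 6, 20], [215, 198, 5, 4, 9], [297, 205, 21, 21, 155], [187, 207, 8, 9, 42], [219, 210, 4, 3, 10], [220, 214, 5, 4, 15], [286, 215, 5, 11, 44], [40, 259, 171, 161, 12727], [63, 354, 7, 5, 16], [78, 365, 5, 4, 11], [67, 376, 11, 6, 24], [187, 382, 10, 6, 32], [201, 386, 5, 4, 12], [48, 403, 4, 4, 9], [42, 404, 5, 8, 13], [81, 409, 6, 9, 24]]
```

View pics/t21t.png

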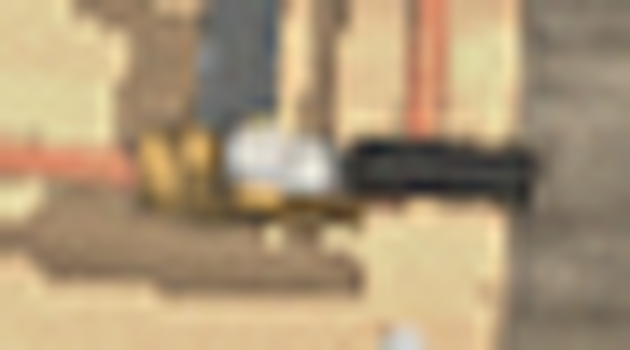

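Both levers match the predictions: tab at (367,482) against (367,483) for full choke, and the tap in line with the pipe. I'll hand it in.

```bash
python3 -c "
from plant import *; print(get_state()['clock'],finish_job())"
```

```text
the job is handed in; nothing more can be done
17.5833 None
```

The fuel tap is fully open and the choke is at its full-choke stop, done in that order. I handed in at 17.6 s with the gripper clear of everything. The fingers stayed shut and only pushed; nothing was gripped.

**Last checks, from the top camera:**
- **Choke:** the tab showed at enlarged-picture pixel (367,482), against (367,483) predicted for full choke. The lever stopped at about 13 N and stayed there after I backed off.
- **Tap:** the sleeve lies in line with the copper pipe, within a few pixels of where an open tap should show. It stopped against its end at about 11 N.
- **Throttle and bolt:** both showed where they started. Comparing the first and last pictures, the clear changes on the engine were at the two levers and their shadows.
- **Pliers, hex key and tape:** I did not measure these one by one. The pliers lay under the arm in the first top picture, so that comparison could not check them. I saw nothing move, and nothing touched them.

**What went wrong on the way:**
- **First tap push missed:** the real fingertips sit about 20 mm higher than the reported TCP, so they passed over the sleeve without turning it. I went lower and repeated the push.
- **First choke push stuck at half:** it reached about 16 N without moving past the click. I backed off and pushed again about 8 mm further out on the tab, where it went over at about 4 N. I did not find out what had blocked it.
- **Trained networks:** in the last wrist picture they found none of the three things I asked for (choke tab, throttle knob, bolt). Those parts were mostly out of view there, so the final checks rest on the top and scene pictures.

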